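Load and clamp a strip in the bridge drilling jig

TASK

Get the wooden strip ready for drilling: swing the jig's clamp lever wide open, push the strip flat along the bed and under the low drill bridge until its end meets the stop, then swing the lever fully shut again so that the strip is clamped. Nothing needs gripping, fingertip pushes do it all: the strip has to slide flat on the bed, never lifted or tipped. Leave the tools and pots around the jig where they are.

Things in the scene. Friction and masses are not known exactly. Their poses are not given: they have to be found in the camera images.
- drill_jig: Metal drilling jig fixed to the table. Origin at table height; z up, +x = feed direction (open end of the bed, under the bridge, to the stop), +y left of that. In jig mm: base plate x -145..112, y -38..56; the bed is its top, z 12. The bed's open part lies in front of the bridge, x -145..22. A straight fence stands on the -y side, the clamp lever on the +y side
- bridge (a point): Mid-point under the drill bridge, at its underside, jig (38, 0, 25) mm. The bridge crosses the bed at jig x 22..54, y -33..35; 13 mm above the bed underneath, top at z 36 with two brass bushes to z 39. Its leg on the lever's side has its inner face at jig y 22.5; a slanting lead-in guide runs from there back to jig (-8, 39), top z 22
- stop (a point): Middle of the end stop's face on the bed, jig (90, 0, 12) mm; the strip's front end comes to rest here. The stop is 13 mm deep along x, y -20..20, top z 25
- fence (a point): Point on the foot of the fence's guiding face, jig (-60, -20, 12) mm. The face runs along jig x, at y -20, from x -145 to 104; fence 12 mm thick, top z 21. With the lever open the channel between fence, bridge leg and clamp disc is 42.5 mm wide
- strip: Loose wooden strip, 120 mm long (own x), 40 wide (own y), 10 thick, about 60 g; origin at the centre of its underside. Starts on the open bed in front of the bridge, own x roughly along jig x, its middle 7 to 14 mm off its place along the fence, a little askew. Home (against stop and fence) its origin is at jig (30, 0, 12) and its rear end at x -30, 52 mm before the bridge. Headroom under the bridge 3 mm
- clamp_lever (a joint): Clamp lever angle, rad: 0 = fully shut (arm points along jig +y), grows clockwise seen from above to 1.75 = wide open, end of travel (arm along jig +x). Starts at 0 to 0.45. Stays where left (friction 0.06 N m). Shut, its eccentric disc narrows the channel to 39.5 mm and squeezes the strip against the fence: it bites over the last 0.6 rad, a few N at the knob
- lever_knob (a point): Middle of the black upright knob at the end of the clamp lever, 48 mm above the table; knob 36 mm tall (18 up and down from here), 17 mm across, 12 at its foot. The flat arm under it is 11 mm wide, table heights 25..31 mm, 52 mm long from pin to knob
- lever_pivot (a point): Point on the clamp lever's vertical turning axis, jig (74, 35.5) mm, at the height of lever_knob, 48 mm above the table. The hub there reaches up to 39 mm above the table
- pin_vice: bystander: slim metal hand drill lying down, 82 mm long, 11 mm thick; origin under its middle
- paint_pot_1: bystander: small paint pot, 33 mm across, 34 mm tall; origin at the centre of its underside
- paint_pot_4: bystander: slightly larger paint pot, 38 mm across, 42 mm tall; origin at the centre of its underside
- glue_bottle: bystander: small white bottle with a cap, 30 mm across, 61 mm tall; origin at the centre of its underside
- sanding_block: bystander: brown foam block lying flat, 28x70x16 mm; origin under its middle
- needle_file: bystander: slim file with a thin handle lying flat, 154 mm long, 10 mm thick; origin under its middle

How it is judged:
By the outcome, as a careful person would: the job done as asked, in the order asked, and still so for the second after the job is handed in, with the robot touching nothing.
It also fails if it takes over 72 s, if anything falls off the work surface, if the arm or the gripper's body presses on something with over 40 N, if the wrist force passes 120 N, or if a joint passes its speed limit or range.

ROBOT

A 6-joint arm with a two-finger parallel gripper is mounted at the origin on the work surface; the furniture and walls round the work are solid. World frame = base frame: x ahead of the robot, y to its left, z up, the work surface at z = 0. Lengths are in m, angles in degrees, forces in N, time in s.
With the tool pointing down it reaches from about 0.25 to 0.725 m from the base axis. Payload 9.7 kg.
Tool frame: the origin (TCP) lies midway between the tips of the shut fingers; the grasp point (between the pads) lies 19 mm behind it; z points along the fingers, x is the direction in which the jaws open and shut, and the axes are right-handed (so a half turn about z gives the same grasp; the last joint's range is limited). The gripper opens to 85 mm and grips with 20 to 120 N. Pads are 22 mm wide; open, the fingers measure 114 mm over their backs; the gripper's body (76 mm by 85 mm) begins 54 mm behind the grasp point. The pads swing forward as they close: fully open they stand 13 mm farther back than shut.
Start: joints at [-70.932, 4.979, 10.078, 95.1, 0, 90], TCP at [0.18, -0.52, 0.231] pointing down, gripper open.
Joint ranges: [-179.16, 179.16], [-48.56, 103.87], [-65.8, 70.77], [-126.05, 130.52], [-82.76, 87.17], [-180, 180]. Speed limits (degrees/s): [127.2, 127.2, 147.25, 180, 180, 180].

INTERFACE

Orientations are given as [roll, pitch, yaw] about the fixed x, y, z axes, in that order (R = Rz(yaw) Ry(pitch) Rx(roll)).
In Python, from workcell import bot, optics gives the robot as it stands.
- The arm moves only by the shell command python3 -m creep 'ROWS' [FORCE]. ROWS is JSON, a list of rows, each a list of 7 numbers: the shift along the tool's x, y, z in m, then the turn, a rotation vector about the tool's x, y, z in rad, then the opening, from 0 (shut) to 1 (fully open). A call has 1 to 8 rows; each row is the pose to reach, as a shift and turn from the pose commanded when the call began, along the tool's axes at that moment; what a row does not reach only later rows make up. A row lasts 1/10 s, in which the tool goes at most 50 mm and 8.59 degrees, less where a joint would pass 70% of its speed; a pose out of reach is approached as far as the arm can. A call with a gripper value outside its range is refused whole. The fingers move at their own pace and stop on an object; FORCE is the grip in N (left out, the last holds). Time passes only in rows, so rows that repeat a pose let the fingers close. It gives the time, the measured TCP pose, the force and the opening at its end, in the units of the state.
- bot.get_obs(): the state, without advancing time (a new reading comes with each control period).
- optics.camera(name): name is "scene" or "top" or "wrist"; returns the picture (384x512x3 uint8, red, green, blue); there is no depth.
- optics.camera_params(name): a dict with "camera_matrix" (3x3 intrinsics, pixels), "R" (3x3) and "t" (3): a world point X has camera coordinates R X + t; the wrist camera has in their place "mount" (4x4, takes a point from camera to tool coordinates, whose origin is the TCP and whose axes are the tool frame's). Camera axes: x right, y down, z forward; pixel columns grow to the right and rows downward; lengths in m; the calibration is good to about 2 mm. A picture is of the moment at which its call begins: read the wrist's pose just before it. camera_params takes no time and is no camera call.
- bot.job_done(): hands the job in, once; it reports no verdict.
The state is a dict: "time": time; "q": joint angles; "qd": joint speeds; "joint_efforts": joint torques, N m; "ee_pos": TCP position; "tcp_rot": TCP orientation; "wrist_force": force on the tool from outside, world axes, zero at the start; "torque": the same for the moment, N m; "opening": finger opening in m.
Only numpy, scipy, OpenCV 4.12 (cv2) and the standard library are available. Lean on these libraries where they do the work, as an engineer would, in place of code of your own. Each camera call takes 0.05 s, during which the arm holds its last target.

## Working session

There is one attempt and no reset: what is moved stays moved. The work goes in short steps, Python scripts to look and compute and a shell command to move; the robot and the scene stay as the last step left them, time stands still between calls to the robot, and variables do not carry over. Pictures are saved under pics/ and viewed, and the job is handed in when it is done.

```bash
ls; mkdir -p pics; python3 - <<'E'
from workcell import bot, optics
import cv2, numpy as np
np.set_printoptions(precision=4,suppress=True)
for n in ("scene","top"):
    im=optics.camera(n); cv2.imwrite(f"pics/{n}0.png",cv2.cvtColor(im,cv2.COLOR_RGB2BGR))
    p=optics.camera_params(n); print(n,p)
print(optics.camera_params("wrist"))
print(bot.get_obs())
E
```

```text
pics
scene {'camera_matrix': array([[494.4595,   0.    , 255.8386],
       [  0.    , 494.4595, 183.8903],
       [  0.    ,   0.    ,   1.    ]]), 'R': array([[-0.5884, -0.8084,  0.0187],
       [-0.3911,  0.2642, -0.8816],
       [ 0.7077, -0.526 , -0.4716]]), 't': array([0.3458, 0.2313, 0.6342])}
top {'camera_matrix': array([[443.9277,   0.    , 252.6654],
       [  0.    , 443.9277, 191.9822],
       [  0.    ,   0.    ,   1.    ]]), 'R': array([[ 0.012 , -0.9999, -0.    ],
       [-0.9892, -0.0118, -0.1462],
       [ 0.1462,  0.0018, -0.9893]]), 't': array([0.0409, 0.4984, 1.0451])}
{'camera_matrix': array([[340.9509,   0.    , 248.2094],
       [  0.    , 340.9509, 191.5046],
       [  0.    ,   0.    ,   1.    ]]), 'mount': array([[ 1.    , -0.0006, -0.0011, -0.0013],
       [ 0.0009,  0.963 ,  0.2697, -0.0682],
       [ 0.0009, -0.2697,  0.963 , -0.142 ],
       [ 0.    ,  0.    ,  0.    ,  1.    ]])}
{'time': 0.1, 'q': array([-70.9317,   5.008 ,  10.0401,  95.0996,   0.0008,  90.0003]), 'qd': array([-0.1134, -0.0608,  0.2058,  0.0785,  0.015 ,  0.0244]), 'joint_efforts': array([  0.0004, -52.1561,  46.5654,   0.016 ,  -0.0001,   0.    ]), 'ee_pos': array([ 0.1796, -0.5196,  0.2307]), 'tcp_rot': array([-179.9992,    0.0675,  -70.932 ]), 'wrist_force': array([ 0.3763, -0.2017,  0.3887]), 'torque': array([ 0.0647,  0.0429, -0.0349]), 'opening': 0.08559482474768527}
```

View pics/scene0.png

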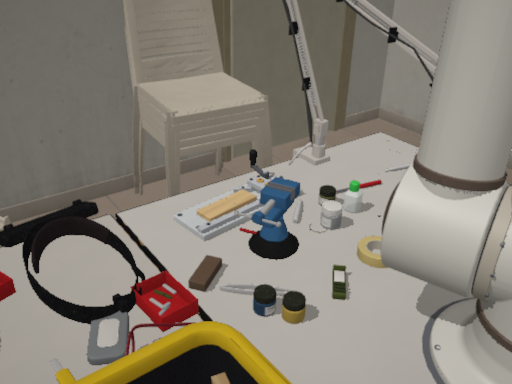

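View pics/top0.png

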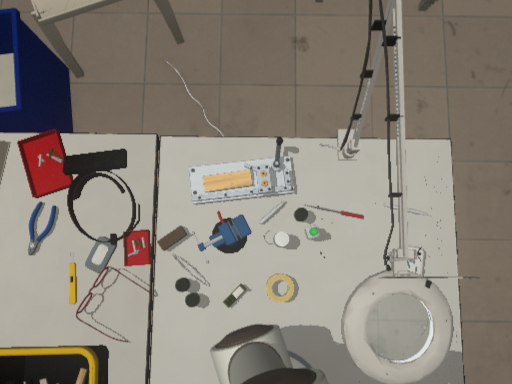

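The jig shows at about px (190-293, 155-203) in the top view. The strip is orange and the lever is up at (278,150), with a blue vice at (228,233) in front. I'll zoom in.

```bash
python3 - <<'E'
import cv2
a=cv2.imread("pics/top0.png")[120:250,170:340]; cv2.imwrite("pics/top0z.png",cv2.resize(a,None,fx=4.6,fy=4.6,interpolation=cv2.INTER_CUBIC))
a=cv2.imread("pics/scene0.png")[140:260,160:370]; cv2.imwrite("pics/scene0z.png",cv2.resize(a,None,fx=3.8,fy=3.8,interpolation=cv2.INTER_CUBIC))
E
```

```text
(no output)
```

View pics/top0z.png

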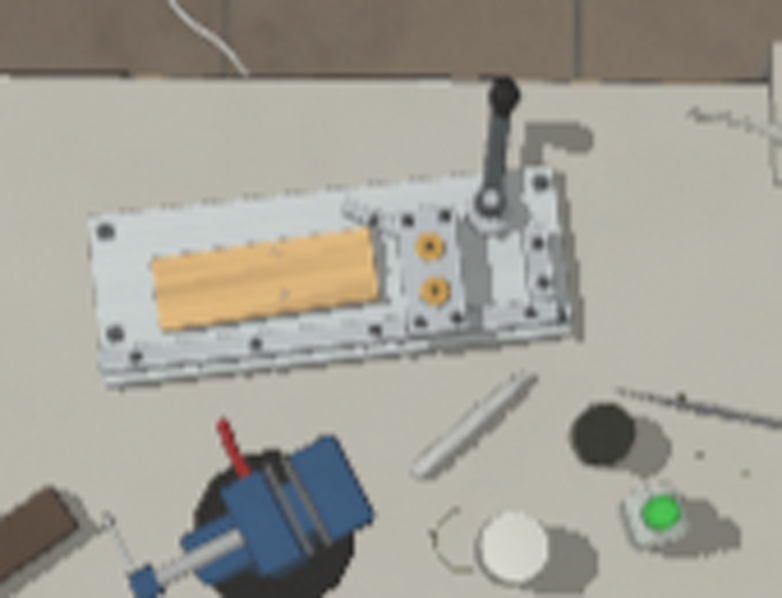

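View pics/scene0z.png

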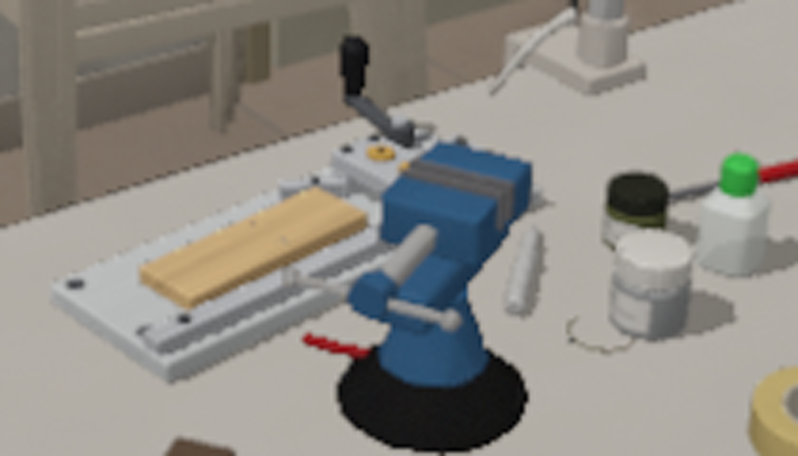

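```bash
cat > h.py <<'E'
import numpy as np, cv2
from scipy.spatial.transform import Rotation as Ro
np.set_printoptions(precision=4,suppress=True)
from workcell import bot, optics
def ray(p,uv,Rt=None):
    K=p["camera_matrix"]; d=np.linalg.solve(K,np.array([uv[0],uv[1],1.]))
    R,t=(p["R"],p["t"]) if Rt is None else Rt
    return -R.T@t, R.T@d
def onz(p,uv,z,Rt=None):
    o,d=ray(p,uv,Rt); return o+d*(z-o[2])/d[2]
def wristRt(obs):
    p=optics.camera_params("wrist"); T=np.eye(4); T[:3,:3]=Ro.from_euler('xyz',obs["tcp_rot"],degrees=True).as_matrix(); T[:3,3]=obs["ee_pos"]
    C=np.linalg.inv(T@p["mount"]); return p,(C[:3,:3],C[:3,3])
def proj(p,X,Rt=None):
    R,t=(p["R"],p["t"]) if Rt is None else Rt
    c=p["camera_matrix"]@(R@np.asarray(X)+t); return c[:2]/c[2]
def tri(rays):
    A=np.zeros((3,3));b=np.zeros(3)
    for o,d in rays:
        d=d/np.linalg.norm(d);P=np.eye(3)-np.outer(d,d);A+=P;b+=P@o
    x=np.linalg.solve(A,b); return x,[np.linalg.norm((np.eye(3)-np.outer(d,d)/(d@d))@(x-o))*1000 for o,d in rays]
E
python3 - <<'E'
from h import *
p=optics.camera_params("top");s=optics.camera_params("scene")
f=lambda u,v:(u/4.6+170-.4,v/4.6+120-.4)
g=lambda u,v:(u/3.8+160-.4,v/3.8+140-.4)
for n,uv,z in [("baseLT",(90,215),.012),("baseRT",(553,168),.012),("fenceLB",(107,376),.012),("knobtop",(505,85),.066),("hub",(489,202),.039),("bush1",(429,246),.039),("bush2",(434,290),.039),("stripRL",(163,331),.022),("stripFL",(380,299),.022),("stripFR",(370,226),.022),("stripRR",(150,258),.022)]:
    print(n,onz(p,f(*uv),z))
for n,a,b in [("knob",(505,88),(353,45)),("bush1",(429,246),(381,153)),("striprear+",(150,258),(142,272)),("striprear-",(163,331),(190,302)),("stripF+",(370,226),(316,189))]:
    print(n,tri([ray(p,f(*a)),ray(s,g(*b))]))
print("vise top pts",tri([ray(p,f(335,440)),ray(s,g(437,143))]),tri([ray(p,f(372,518)),ray(s,g(531,165))]),tri([ray(p,f(145,582)),ray(s,g(455,318))]))
E
```

```text
baseLT [0.5648 0.2073 0.012 ]
baseRT [ 0.5941 -0.0457  0.012 ]
fenceLB [0.4762 0.1952 0.012 ]
knobtop [ 0.6258 -0.0161  0.066 ]
hub [ 0.5688 -0.0093  0.039 ]
bush1 [0.5446 0.0225 0.039 ]
bush2 [0.5209 0.0196 0.039 ]
stripRL [0.4997 0.1646 0.022 ]
stripFL [0.5185 0.0483 0.022 ]
stripFR [0.5585 0.0542 0.022 ]
stripRR [0.5394 0.1727 0.022 ]
knob (array([ 0.6258, -0.0169,  0.0586]), [np.float64(0.5252914379003288), np.float64(0.525291437900422)])
bush1 (array([0.5449, 0.0223, 0.0366]), [np.float64(0.21213814497996542), np.float64(0.21213814497995293)])
striprear+ (array([0.5395, 0.1722, 0.0176]), [np.float64(1.2902710219359343), np.float64(1.2902710219358586)])
striprear- (array([0.5009, 0.1658, 0.0176]), [np.float64(0.9111331443114014), np.float64(0.9111331443114159)])
stripF+ (array([0.5591, 0.054 , 0.0182]), [np.float64(0.22164486287952073), np.float64(0.2216448628797234)])
vise top pts (array([0.4356, 0.0707, 0.1032]), [np.float64(1.7867663424509104), np.float64(1.7867663424509086)]) (array([0.3962, 0.0505, 0.1035]), [np.float64(0.0883403151648537), np.float64(0.08834031516489363)]) (array([0.3521, 0.1501, 0.0856]), [np.float64(17.6464329595886), np.float64(17.646432959588573)])
```

```bash
python3 - <<'E'
from h import *
a=cv2.imread("pics/top0.png")[0:384,320:512]; a=cv2.resize(a,None,fx=1.56,fy=1.56,interpolation=cv2.INTER_CUBIC)
b=cv2.imread("pics/scene0.png")[0:180,270:450]; b=cv2.resize(b,None,fx=2.7,fy=2.7,interpolation=cv2.INTER_CUBIC)
c=np.zeros((600,800,3),np.uint8); c[:599,:300]=a[:599,:300]; c[:486,305:305+486]=b; cv2.imwrite("pics/lamp.png",c)
im=optics.camera("wrist"); cv2.imwrite("pics/w0.png",cv2.cvtColor(im,cv2.COLOR_RGB2BGR))
E
```

```text
(no output)
```

View pics/lamp.png

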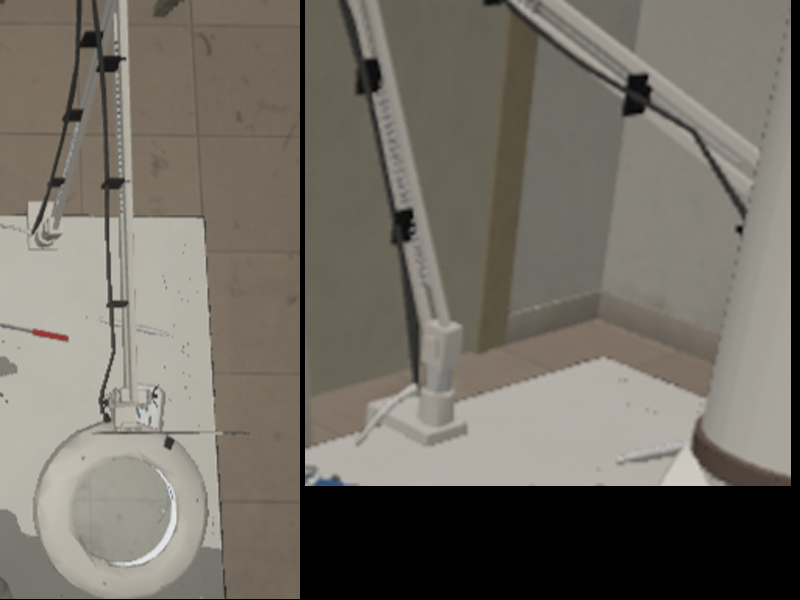

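View pics/w0.png

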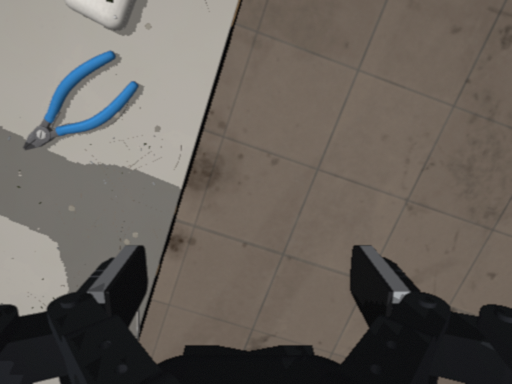

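```bash
python3 - <<'E'
from h import *
p=optics.camera_params("top");s=optics.camera_params("scene")
print(proj(p,[.18,-.52,.23]),proj(p,[0,0,.3]))
for T in [(395,194),(392.4,118),(389,41),(388,262)]:
  for S in [(339.6,0),(392.6,35.2),(432,85)]:
    print(T,S,*tri([ray(p,T),ray(s,S)]))
for z in(.3,.4,.5,.6,.7,.8): print(z,onz(p,(398,327),z),onz(p,(395,194),z), 57/444*(1.05-z))
E
```

```text
[549.1864 346.2149] [276.941  461.6344]
(395, 194) (339.6, 0) [ 0.4786 -0.1544  0.3783] [np.float64(47.08024166824082), np.float64(47.08024166824084)]
(395, 194) (392.6, 35.2) [ 0.4563 -0.2118  0.311 ] [np.float64(0.6007192747312154), np.float64(0.6007192747311388)]
(395, 194) (432, 85) [ 0.438  -0.2665  0.2139] [np.float64(40.64998166818761), np.float64(40.64998166818747)]
(392.4, 118) (339.6, 0) [ 0.5843 -0.1957  0.3586] [np.float64(0.6577931100952799), np.float64(0.6577931100952686)]
(392.4, 118) (392.6, 35.2) [ 0.5583 -0.2498  0.2967] [np.float64(56.6585423946207), np.float64(56.658542394620625)]
(392.4, 118) (432, 85) [ 0.539  -0.2983  0.206 ] [np.float64(107.71268162951534), np.float64(107.71268162951527)]
(389, 41) (339.6, 0) [ 0.6889 -0.2287  0.3538] [np.float64(51.031622357670265), np.float64(51.031622357670265)]
(389, 41) (392.6, 35.2) [ 0.6483 -0.2705  0.3066] [np.float64(116.97166329321966), np.float64(116.97166329321959)]
(389, 41) (432, 85) [ 0.615  -0.3     0.2363] [np.float64(177.47261814415432), np.float64(177.47261814415413)]
(388, 262) (339.6, 0) [ 0.3886 -0.1064  0.4024] [np.float64(78.78934818521876), np.float64(78.78934818521886)]
(388, 262) (392.6, 35.2) [ 0.3642 -0.1592  0.3378] [np.float64(39.26530034404855), np.float64(39.265300344048605)]
(388, 262) (432, 85) [ 0.3411 -0.2088  0.2464] [np.float64(8.340730467073396), np.float64(8.340730467073444)]
0.3 [ 0.2221 -0.2119  0.3   ] [ 0.4583 -0.2149  0.3   ] 0.09628378378378377
0.4 [ 0.2367 -0.1801  0.4   ] [ 0.4436 -0.1827  0.4   ] 0.08344594594594594
0.5 [ 0.2512 -0.1482  0.5   ] [ 0.4289 -0.1505  0.5   ] 0.07060810810810811
0.6 [ 0.2658 -0.1164  0.6   ] [ 0.4142 -0.1183  0.6   ] 0.05777027027027028
0.7 [ 0.2804 -0.0845  0.7   ] [ 0.3995 -0.086   0.7   ] 0.04493243243243244
0.8 [ 0.295  -0.0527  0.8   ] [ 0.3848 -0.0538  0.8   ] 0.03209459459459459
```

The lamp's boom runs from about (0.58,-0.20,0.36) to (0.34,-0.21,0.25). Its head is near (0.22,-0.23) at z of roughly 0.2 to 0.27, so it stands between the arm and the jig. I'll go up first and swing over it.

```bash
python3 -m creep '[[0,0,-0.05,0,0,0,0],[0,0,-0.10,0,0,0,0],[0,0,-0.15,0,0,0,0],[-0.02,0,-0.20,0,0,0,0],[-0.06,0,-0.23,0,0,0,0],[-0.10,0,-0.24,0,0,0,0],[-0.10,0,-0.24,0,0,0,0]]'
python3 - <<'E'
from h import *
o=bot.get_obs();print(o["q"],o["ee_pos"],o["tcp_rot"],o["opening"])
p=optics.camera_params("top");s=optics.camera_params("scene")
for T,S in [((368,73.7),(306,83)),((356,117),(306,83)),((376,25),(293.7,28)),((368,73.7),(293.7,28))]: print(tri([ray(p,T),ray(s,S)]))
im=optics.camera("scene"); cv2.imwrite("pics/s1.png",cv2.cvtColor(im,cv2.COLOR_RGB2BGR))
E
```

```text
time: 0.85
ee_pos: [0.1457, -0.4215, 0.4759]
tcp_rot: [-180.0, -0.4, -70.9]
wrist_force: [-0.2, -1.2, 0.8]
opening: 0.0001
[-70.9306   5.2498  40.2053 124.558    0.0003  89.9993] [ 0.1457 -0.4215  0.4759] [-179.9997   -0.3975  -70.9299] 0.00014437255775962495
(array([ 0.7376, -0.2278,  0.1503]), [np.float64(23.790716096811973), np.float64(23.790716096811813)])
(array([ 0.6442, -0.1752,  0.1783]), [np.float64(0.3334202975265485), np.float64(0.33342029752646946)])
(array([ 0.7837, -0.2149,  0.2756]), [np.float64(26.687521571394225), np.float64(26.68752157139419)])
(array([ 0.6953, -0.1743,  0.2886]), [np.float64(0.1812411753820641), np.float64(0.18124117538224227)])
```

View pics/s1.png

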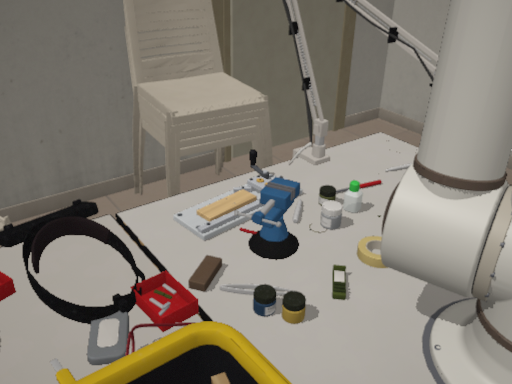

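```bash
python3 -m creep '[[-0.0024,-0.0466,0,0,0,-0.1047,0],[-0.0097,-0.0927,0,0,0,-0.2094,0],[-0.0218,-0.1378,0,0,0,-0.3142,0],[-0.0386,-0.1814,0,0,0,-0.4189,0],[-0.0598,-0.2230,0,0,0,-0.5236,0],[-0.0852,-0.2622,0,0,0,-0.6283,0],[-0.1146,-0.2984,0,0,0,-0.7330,0],[-0.1476,-0.3314,0,0,0,-0.8378,0]]' && python3 -m creep '[[-0.0024,-0.0466,0,0,0,-0.1047,0],[-0.0097,-0.0927,0,0,0,-0.2094,0],[-0.0218,-0.1378,0,0,0,-0.3142,0],[-0.0386,-0.1814,0,0,0,-0.4189,0],[-0.0386,-0.1814,0,0,0,-0.4189,0]]'
python3 - <<'E'
from h import *
o=bot.get_obs();print(o["q"],o["ee_pos"],o["tcp_rot"],o["opening"])
im=optics.camera("wrist"); cv2.imwrite("pics/w1.png",cv2.cvtColor(im,cv2.COLOR_RGB2BGR))
E
```

```text
time: 1.7
ee_pos: [0.414, -0.1763, 0.4695]
tcp_rot: [180.0, 0.2, -22.7]
wrist_force: [1.5, -0.1, 0.3]
opening: -0.0
time: 2.2
ee_pos: [0.4481, 0.0091, 0.4698]
tcp_rot: [-179.9, 0.1, 1.6]
wrist_force: [0.8, -0.3, -0.7]
opening: -0.0001
[  1.1249   5.4673  39.5907 124.2661   0.0633  89.5122] [0.4481 0.0091 0.4698] [-179.9354    0.1422    1.6127] -0.00010464504410689173
```

View pics/w1.png

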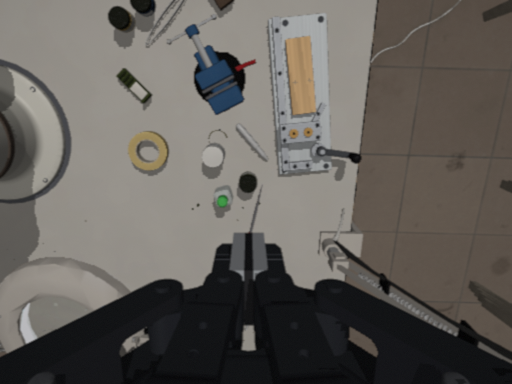

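```bash
python3 -m creep '[[0.017,-0.01,0.04,0,0,-0.02,0],[0.035,-0.02,0.08,0,0,-0.04,0],[0.053,-0.03,0.12,0,0,-0.06,0],[0.072,-0.041,0.16,0,0,-0.087,0],[0.072,-0.041,0.17,0,0,-0.087,0],[0.072,-0.041,0.17,0,0,-0.087,0]]'
python3 - <<'E'
from h import *
o=bot.get_obs();print(o["q"],o["qd"],o["ee_pos"],o["tcp_rot"])
im=optics.camera("wrist"); cv2.imwrite("pics/w2.png",cv2.cvtColor(im,cv2.COLOR_RGB2BGR))
np.save("w2.npy",np.r_[o["ee_pos"],o["tcp_rot"]])
im=cv2.cvtColor(im,cv2.COLOR_RGB2BGR)
cv2.imwrite("pics/w2b.png",cv2.resize(im[0:260,180:420],None,fx=2.3,fy=2.3,interpolation=cv2.INTER_CUBIC))
E
```

```text
time: 2.85
ee_pos: [0.5179, 0.0458, 0.2991]
tcp_rot: [180.0, 0.3, 5.9]
wrist_force: [-0.5, 0.2, 0.9]
opening: 0.0
[  5.0661   3.217   15.8828 102.9265  -0.0171  89.1215] [-0.1515 -1.795   4.4526  2.323   0.106  -0.0275] [0.5179 0.0458 0.2991] [179.9869   0.261    5.9446]
```

View pics/w2b.png

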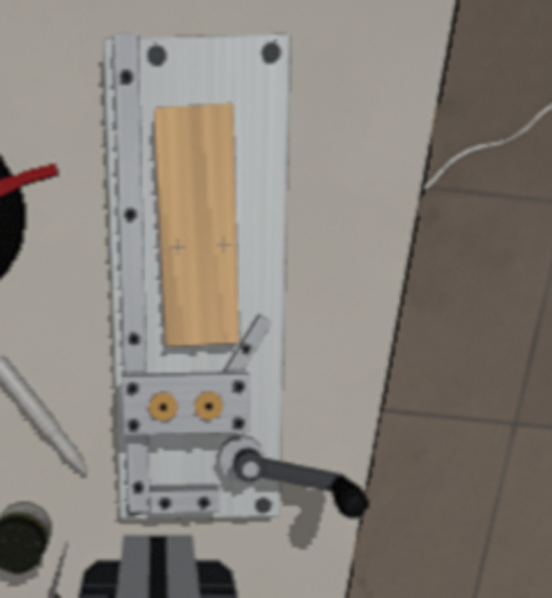

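```bash
cat >> h.py <<'E'
def jigfit(J,W):
    J=np.asarray(J,float);W=np.asarray(W,float);jc=J.mean(0);wc=W.mean(0);a=J-jc;b=W-wc
    th=np.arctan2((a[:,0]*b[:,1]-a[:,1]*b[:,0]).sum(),(a*b).sum())
    R=np.array([[np.cos(th),-np.sin(th)],[np.sin(th),np.cos(th)]]);o=wc-R@jc
    return o,th,R,(J@R.T+o-W)
E
python3 - <<'E'
from h import *
v=np.load("w2.npy");p,Rt=wristRt(dict(ee_pos=v[:3],tcp_rot=v[3:]))
t=optics.camera_params("top")
f=lambda u,v:((u+.5)/2.3+180-.5,(v+.5)/2.3-.5)
g=lambda u,v:((u+.5)/4.6+170-.5,(v+.5)/4.6+120-.5)
P={}
for n,uv,z in [("bRT",(289,37),.012),("bRF",(278,519),.012),("hub",(250,467),.039),("fR",(139,35),.021),("fF",(147,513),.021),("bush-",(163,406),.039),("bush+",(209,405),.039),("knobtop",(350,497),.066),("sR-",(154,107),.022),("sR+",(232,103),.022),("sF-",(166,346),.022),("sF+",(238,343),.022),("bridge+rear",(248,375),.036)]:
    P[n]=onz(p,f(*uv),z,Rt); print(n,P[n])
# two-view heights
for n,a,b in [("hub",(250,467),(489,202)),("bush+",(209,405),(429,246)),("bush-",(163,406),(434,290)),("knobtop",(350,497),(505,88)),("sR-",(154,107),(163,331)),("sR+",(232,103),(150,258)),("sF+",(238,343),(370,226)),("sF-",(166,346),(380,299)),("bRT",(289,37),(90,215)),("bRF",(278,519),(553,168))]:
    print(n,tri([ray(p,f(*a),Rt),ray(t,g(*b))]))
o,th,R,r=jigfit([[-.145,.056],[.112,.056],[.074,.0355],[-.145,-.020],[.104,-.02]],[P[k][:2] for k in ("bRT","bRF","hub","fR","fF")])
print("jig",o,np.degrees(th));print(r*1000)
for k in P: print(k,(R.T@(P[k][:2]-o))*1000)
E
```

```text
bRT [0.5647 0.2095 0.012 ]
bRF [ 0.596  -0.0441  0.012 ]
hub [ 0.5714 -0.0061  0.039 ]
fR [0.491 0.201 0.021]
fF [ 0.5194 -0.0449  0.021 ]
bush- [0.5214 0.0224 0.039 ]
bush+ [0.5454 0.0255 0.039 ]
knobtop [ 0.6198 -0.0085  0.066 ]
sR- [0.5015 0.1693 0.022 ]
sR+ [0.5398 0.1751 0.022 ]
sF- [0.52   0.0515 0.022 ]
sF+ [0.5582 0.0571 0.022 ]
bridge+rear [0.564  0.0429 0.036 ]
hub (array([ 0.5728, -0.0103,  0.0242]), [np.float64(0.8363769676691244), np.float64(0.8363769676691393)])
bush+ (array([0.5468, 0.0223, 0.0255]), [np.float64(0.3171344444952579), np.float64(0.3171344444953079)])
bush- (array([0.5222, 0.0197, 0.0285]), [np.float64(0.5655666373424473), np.float64(0.5655666373425998)])
knobtop (array([ 0.6299, -0.0178,  0.0377]), [np.float64(1.8660463667758218), np.float64(1.8660463667760014)])
sR- (array([0.5011, 0.1678, 0.0144]), [np.float64(2.4421891362826735), np.float64(2.4421891362827193)])
sR+ (array([0.5394, 0.1736, 0.0238]), [np.float64(1.1908056689528934), np.float64(1.1908056689528947)])
sF+ (array([0.5606, 0.0547, 0.0076]), [np.float64(0.8574110478738205), np.float64(0.8574110478739606)])
sF- (array([0.5208, 0.0487, 0.0055]), [np.float64(0.5539082842869419), np.float64(0.553908284286902)])
bRT (array([0.5624, 0.2059, 0.0258]), [np.float64(0.7686481369352595), np.float64(0.7686481369351869)])
bRF (array([ 0.5965, -0.0464,  0.0053]), [np.float64(0.8397722470382233), np.float64(0.8397722470382373)])
jig [0.5271 0.0605] -83.12802234851465
[[ 0.6916  1.6578]
 [ 0.1466  0.0879]
 [-0.1707 -2.6146]
 [-1.034   1.0795]
 [ 0.3666 -0.2106]]
bRT [-143.4369   55.1151]
bRF [112.0698  55.8439]
hub [71.4246 35.9823]
fR [-143.8045  -19.1025]
fF [103.747  -20.3388]
bush- [ 37.0882 -10.2234]
bush+ [36.9354 13.9536]
knobtop [79.569  83.7332]
sR- [-111.0816  -12.4007]
sR+ [-112.2344   26.2434]
sF- [ 8.0332 -8.1389]
sF+ [ 7.0496 30.4638]
bridge+rear [21.8463 34.5375]
```

```bash
python3 -m creep '[[0.03,0.01,0.03,0,0,0,0],[0.06,0.025,0.07,0,0,0,0],[0.095,0.041,0.11,0,0,0,0],[0.095,0.041,0.15,0,0,0,0],[0.095,0.041,0.15,0,0,0,0],[0.095,0.041,0.15,0,0,0,0]]'
python3 - <<'E'
from h import *
o=bot.get_obs();print(o["q"],o["ee_pos"],o["tcp_rot"])
im=cv2.cvtColor(optics.camera("wrist"),cv2.COLOR_RGB2BGR); cv2.imwrite("pics/w3.png",im)
im=cv2.cvtColor(optics.camera("top"),cv2.COLOR_RGB2BGR);cv2.imwrite("pics/t3.png",cv2.resize(im[100:230,170:370],None,fx=4,fy=4,interpolation=cv2.INTER_CUBIC))
im=cv2.cvtColor(optics.camera("scene"),cv2.COLOR_RGB2BGR);cv2.imwrite("pics/s3.png",im)
o=bot.get_obs();print(o["ee_pos"],o["tcp_rot"])
E
```

```text
time: 3.5
ee_pos: [0.6171, 0.0156, 0.1538]
tcp_rot: [180.0, -0.1, 6.0]
wrist_force: [-0.4, 0.7, 1.3]
opening: 0.0
[ 1.4452 13.3514 10.9475 87.5396 -0.     85.4542] [0.6171 0.0156 0.1538] [179.9955  -0.0563   5.991 ]
[0.6182 0.0162 0.1558] [179.9723  -0.3298   6.0513]
```

View pics/w3.png

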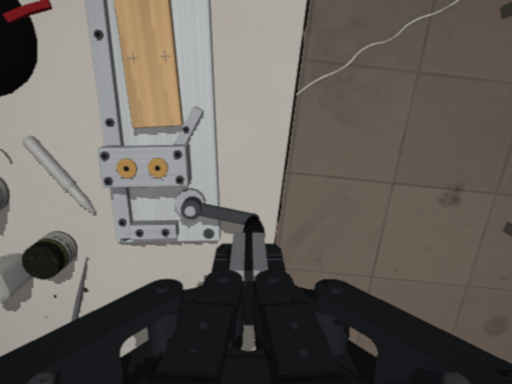

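View pics/t3.png

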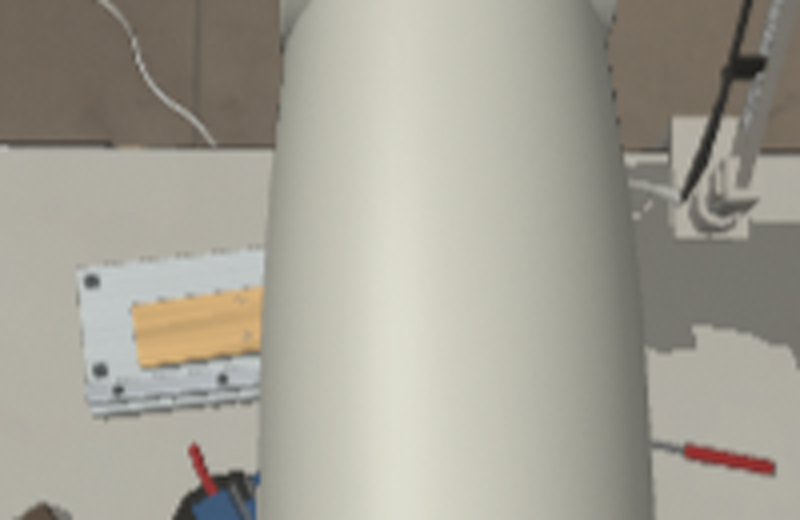

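View pics/s3.png

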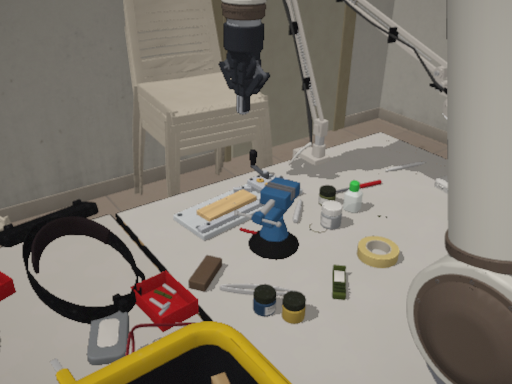

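```bash
python3 - <<'E'
from h import *
p,Rt=wristRt(dict(ee_pos=np.array([.6171,.0156,.1538]),tcp_rot=np.array([180,-.06,5.99])))
v=np.load("w2.npy");p2,Rt2=wristRt(dict(ee_pos=v[:3],tcp_rot=v[3:]))
f=lambda u,v:((u+.5)/2.3+180-.5,(v+.5)/2.3-.5)
for n,a,b,z in [("bRF",(219,241),(278,519),.012),("hub",(190.5,208),(250,467),.039),("bush-",(126.5,168.5),(163,406),.039),("bush+",(158,167.5),(209,405),.039),("sF-",(132,128),(166,346),.022),("sF+",(182,125),(238,343),.022)]:
    print(n,onz(p,a,z,Rt),*tri([ray(p,a,Rt),ray(p2,f(*b),Rt2)]))
for k in [(.6225,-.012,.048),(.6225,-.012,.066)]: print(proj(p,k,Rt))
E
```

```text
bRF [ 0.5964 -0.0428  0.012 ] [ 0.5964 -0.0446  0.0092] [np.float64(0.4968024551243701), np.float64(0.49680245512445415)]
hub [ 0.5728 -0.0048  0.039 ] [ 0.5721 -0.0072  0.0335] [np.float64(0.4976004879267017), np.float64(0.4976004879266411)]
bush- [0.5221 0.022  0.039 ] [0.5215 0.0217 0.037 ] [np.float64(0.2369091530744737), np.float64(0.23690915307447177)]
bush+ [0.5462 0.0253 0.039 ] [0.5456 0.0249 0.0367] [np.float64(0.11898720943397184), np.float64(0.1189872094339659)]
sF- [0.5204 0.0511 0.022 ] [0.52   0.0512 0.0206] [np.float64(0.1808393953773988), np.float64(0.1808393953773813)]
sF+ [0.5597 0.0576 0.022 ] [0.5588 0.0568 0.0172] [np.float64(0.3140746685581716), np.float64(0.3140746685581581)]
[251.9545 226.6489]
[252.2361 235.7735]
```

```bash
python3 -m creep '[[0.004,-0.006,0.0,0,0,0,0],[0.004,-0.006,0.04,0,0,0,0],[0.004,-0.006,0.08,0,0,0,0],[0.004,-0.006,0.10,0,0,0,0],[0.004,-0.006,0.114,0,0,0,0],[0.004,-0.006,0.114,0,0,0,0]]'
python3 - <<'E'
from h import *
im=cv2.cvtColor(optics.camera("wrist"),cv2.COLOR_RGB2BGR); cv2.imwrite("pics/w4.png",im)
im=cv2.cvtColor(optics.camera("scene"),cv2.COLOR_RGB2BGR);cv2.imwrite("pics/s4.png",cv2.resize(im[100:250,160:360],None,fx=4,fy=4,interpolation=cv2.INTER_CUBIC))
o=bot.get_obs();print(o["ee_pos"],o["tcp_rot"],o["wrist_force"])
E
```

```text
time: 4.25
ee_pos: [0.6201, 0.0229, 0.0366]
tcp_rot: [-180.0, 0.1, 6.1]
wrist_force: [0.4, -0.2, 0.1]
opening: -0.0003
[0.6214 0.0228 0.039 ] [179.9936  -0.1191   6.0665] [-1.4707 -0.4176 -0.0584]
```

View pics/w4.png

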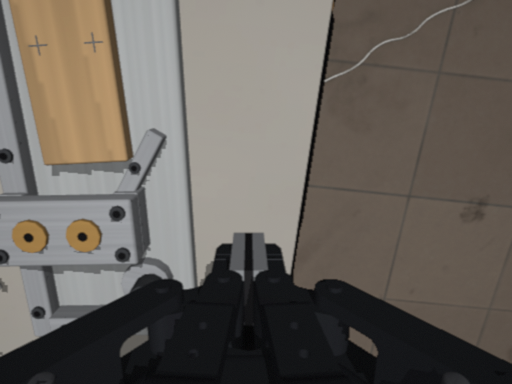

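View pics/s4.png

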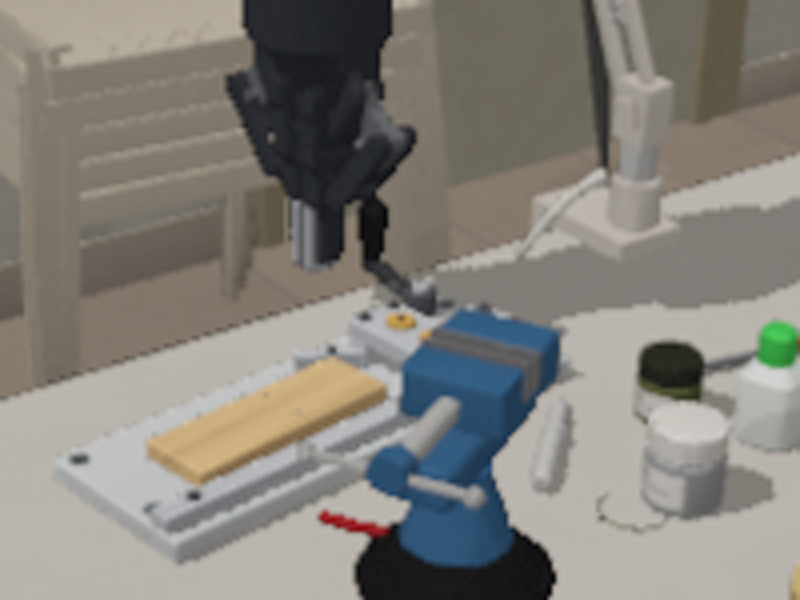

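```bash
cat >> h.py <<'E'
JO=np.array([.5275,.0605]);TH=np.radians(-83.1);JR=np.array([[np.cos(TH),-np.sin(TH)],[np.sin(TH),np.cos(TH)]])
def j2w(j): return JO+JR@(np.asarray(j)/1000)
def w2j(w): return (JR.T@(np.asarray(w)[:2]-JO))*1000
def toolrows(pos,yaw,targets):
    # targets: (worldxy, z, yawdeg) -> rows in tool axes of current pose (tool down)
    y=np.radians(yaw); X=np.array([np.cos(y),np.sin(y)]);Y=np.array([np.sin(y),-np.cos(y)])
    for w,z,yy in targets:
        d=np.asarray(w)-pos[:2]; print("[%.4f,%.4f,%.4f,0,0,%.3f,0]"%(d@X,d@Y,pos[2]-z,-np.radians(yy-yaw)))
E
cat > lev.py <<'E'
from h import *
import sys
# sweep: args a0 a1 step side(+1 pushes open, -1 shut) dist bmin bmax pos yaw z
def sweep(pos,yaw,al,side,dist,blo,bhi,z):
    T=[]
    for a in al:
        b=np.clip(a,blo,bhi); k=np.array([74,35.5])+52*np.array([np.sin(a),np.cos(a)]); n=np.array([np.cos(b),-np.sin(b)])
        T.append((j2w(k-side*dist*n),z,6.9-np.degrees(b)))
    toolrows(pos,yaw,T)
E
python3 - <<'E'
from lev import *
o=bot.get_obs();print(w2j(o["ee_pos"]),o["ee_pos"])
al=np.r_[0,.12:1.95:.12];print(al)
sweep(o["ee_pos"],6.05,al[:8],1,19.5,.05,1.3,.042)
E
```

```text
[48.6943 88.6427] [0.6214 0.0228 0.039 ]
[0.   0.12 0.24 0.36 0.48 0.6  0.72 0.84 0.96 1.08 1.2  1.32 1.44 1.56
 1.68 1.8  1.92]
[-0.0001,0.0058,-0.0030,0,0,0.035,0]
[0.0010,0.0122,-0.0030,0,0,0.105,0]
[0.0023,0.0187,-0.0030,0,0,0.225,0]
[0.0028,0.0253,-0.0030,0,0,0.345,0]
[0.0025,0.0320,-0.0030,0,0,0.465,0]
[0.0014,0.0386,-0.0030,0,0,0.585,0]
[-0.0005,0.0449,-0.0030,0,0,0.705,0]
[-0.0032,0.0511,-0.0030,0,0,0.825,0]
```

```bash
python3 -m creep '[[0,0.006,-0.003,0,0,0.035,0],[0.001,0.0122,-0.003,0,0,0.105,0],[0.0023,0.0187,-0.003,0,0,0.225,0],[0.0028,0.0253,-0.003,0,0,0.345,0],[0.0025,0.032,-0.003,0,0,0.465,0],[0.0014,0.0386,-0.003,0,0,0.585,0],[-0.0005,0.0449,-0.003,0,0,0.705,0],[-0.0005,0.0449,-0.003,0,0,0.705,0]]'
python3 - <<'E'
from lev import *
o=bot.get_obs();print(o["ee_pos"],o["tcp_rot"],w2j(o["ee_pos"]),o["wrist_force"],o["q"])
im=cv2.cvtColor(optics.camera("wrist"),cv2.COLOR_RGB2BGR); cv2.imwrite("pics/w5.png",im)
im=cv2.cvtColor(optics.camera("scene"),cv2.COLOR_RGB2BGR);cv2.imwrite("pics/s5.png",cv2.resize(im[100:250,160:360],None,fx=4,fy=4,interpolation=cv2.INTER_CUBIC))
E
```

```text
time: 5.15
ee_pos: [0.6256, -0.0231, 0.0421]
tcp_rot: [-179.9, -0.1, -34.6]
wrist_force: [-0.3, -0.2, 0.7]
opening: 0.0
[ 0.6256 -0.0231  0.0421] [-179.9261   -0.1226  -34.5706] [94.7751 87.3311] [-0.2662 -0.1868  0.7468] [ -2.1129  15.6451   1.3481  75.5599  -0.0035 122.4576]
```

View pics/s5.png

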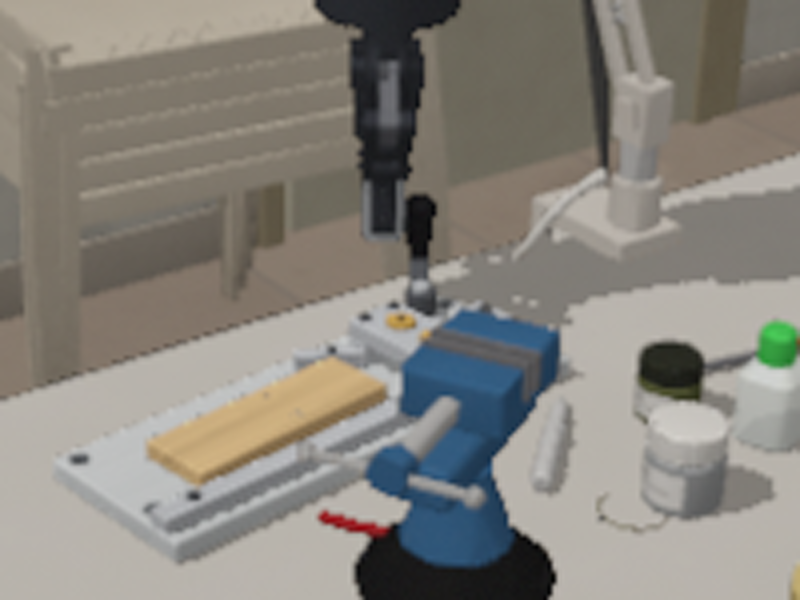

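View pics/w5.png

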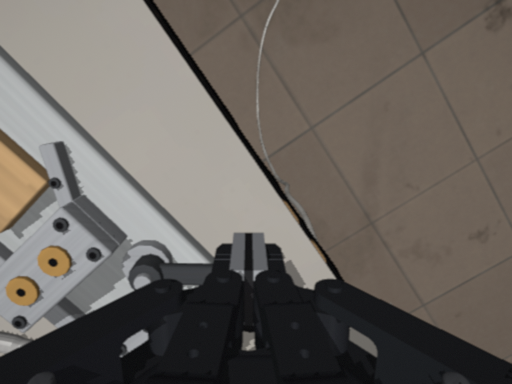

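The lever follows, at roughly 0.7 rad. I'll carry on with the sweep.

```bash
python3 - <<'E'
from lev import *
o=bot.get_obs()
sweep(o["ee_pos"],-34.35,np.arange(.84,1.96,.12),1,19.5,.05,1.3,.042)
E
```

```text
[0.0019,0.0058,-0.0005,0,0,0.120,0]
[0.0031,0.0124,-0.0005,0,0,0.240,0]
[0.0035,0.0190,-0.0005,0,0,0.360,0]
[0.0031,0.0257,-0.0005,0,0,0.480,0]
[0.0015,0.0320,-0.0005,0,0,0.580,0]
[-0.0023,0.0369,-0.0005,0,0,0.580,0]
[-0.0067,0.0413,-0.0005,0,0,0.580,0]
[-0.0116,0.0452,-0.0005,0,0,0.580,0]
[-0.0169,0.0485,-0.0005,0,0,0.580,0]
[-0.0225,0.0511,-0.0005,0,0,0.580,0]
```

```bash
python3 -m creep '[[0.0019,0.0058,0,0,0,0.12,0],[0.0031,0.0124,0,0,0,0.24,0],[0.0035,0.019,0,0,0,0.36,0],[0.0031,0.0257,0,0,0,0.48,0],[0.0015,0.032,0,0,0,0.58,0],[-0.0023,0.0369,0,0,0,0.58,0],[-0.0067,0.0413,0,0,0,0.58,0],[-0.0116,0.0452,0,0,0,0.58,0]]'
python3 - <<'E'
from lev import *
o=bot.get_obs();print(o["ee_pos"],o["tcp_rot"],w2j(o["ee_pos"]),o["wrist_force"],o["q"])
im=cv2.cvtColor(optics.camera("wrist"),cv2.COLOR_RGB2BGR); cv2.imwrite("pics/w6.png",im)
im=cv2.cvtColor(optics.camera("scene"),cv2.COLOR_RGB2BGR);cv2.imwrite("pics/s6.png",cv2.resize(im[100:250,160:360],None,fx=4,fy=4,interpolation=cv2.INTER_CUBIC))
E
```

```text
time: 6.05
ee_pos: [0.5894, -0.0529, 0.0405]
tcp_rot: [-180.0, -0.0, -67.4]
wrist_force: [1.8, -0.9, 0.3]
opening: 0.0001
[ 0.5894 -0.0529  0.0405] [-179.9762   -0.0163  -67.3933] [120.0321  47.8339] [ 1.7963 -0.9158  0.338 ] [ -5.1286  11.2092  -4.1127  74.6494  -0.0033 152.2647]
```

View pics/w6.png

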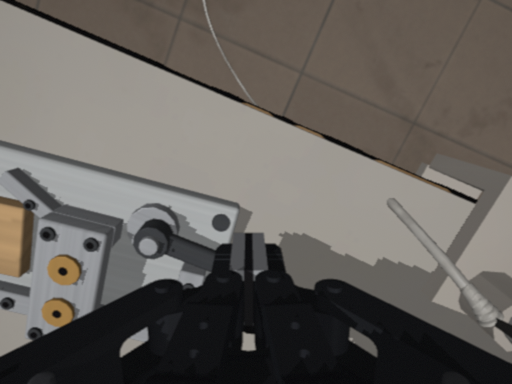

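View pics/s6.png

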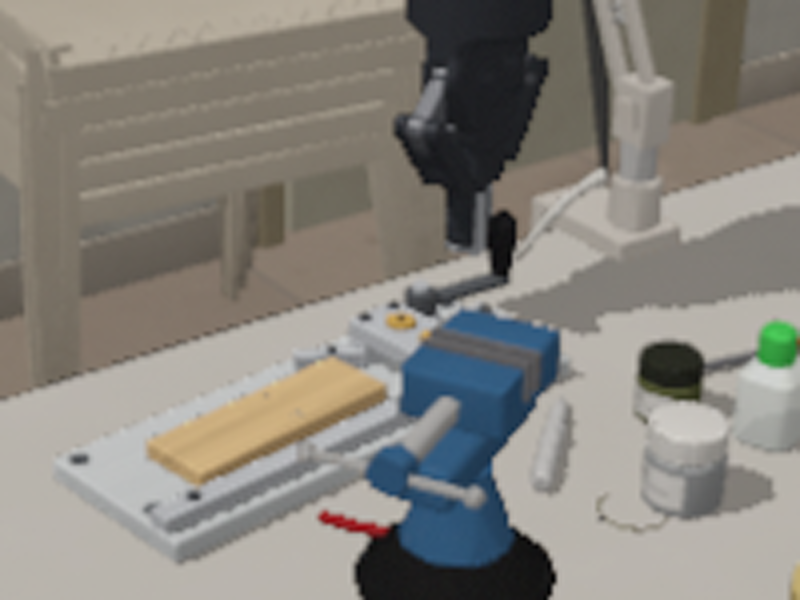

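```bash
python3 - <<'E'
from lev import *
o=bot.get_obs();print(o["ee_pos"],o["wrist_force"])
sweep(o["ee_pos"],-67.6,np.arange(1.68,2.1,.08),1,19.5,.05,1.3,.042)
E
```

```text
[ 0.5888 -0.0528  0.0404] [ 0.3854 -0.366  -0.2113]
[0.0010,-0.0012,-0.0016,0,0,-0.000,0]
[-0.0007,0.0026,-0.0016,0,0,-0.000,0]
[-0.0027,0.0063,-0.0016,0,0,-0.000,0]
[-0.0050,0.0097,-0.0016,0,0,-0.000,0]
[-0.0075,0.0130,-0.0016,0,0,-0.000,0]
[-0.0103,0.0161,-0.0016,0,0,-0.000,0]
```

```bash
python3 -m creep '[[-0.0007,0.0026,-0.0016,0,0,0,0],[-0.0027,0.0063,-0.0016,0,0,0,0],[-0.004,0.008,-0.0016,0,0,0,0],[-0.004,0.008,-0.0016,0,0,0,0]]'; python3 -m creep '[[-0.001,0.0017,0,0,0,0,0],[-0.001,0.0017,0,0,0,0,0]]'; python3 -m creep '[[-0.001,0.0017,0,0,0,0,0],[-0.001,0.0017,0,0,0,0,0]]'
```

```text
time: 6.55
ee_pos: [0.5858, -0.0519, 0.0427]
tcp_rot: [-179.4, -0.2, -67.5]
wrist_force: [26.4, 2.0, -12.5]
opening: 0.0001
time: 6.75
ee_pos: [0.5855, -0.0518, 0.0429]
tcp_rot: [-179.3, -0.3, -67.5]
wrist_force: [35.2, -1.1, -16.6]
opening: -0.0
time: 6.95
ee_pos: [0.585, -0.0511, 0.0435]
tcp_rot: [-179.1, -0.3, -67.5]
wrist_force: [40.9, 3.7, -17.5]
opening: 0.0002
```

```bash
python3 -m creep '[[0.002,-0.012,0,0,0,0,0],[0.002,-0.02,-0.02,0,0,0,0],[0.002,-0.02,-0.06,0,0,0,0],[0.002,-0.02,-0.10,0,0,0,0],[0.002,-0.02,-0.10,0,0,0,0]]'
python3 - <<'E'
from lev import *
o=bot.get_obs();print(o["ee_pos"],o["tcp_rot"],w2j(o["ee_pos"]),o["wrist_force"],o["q"])
im=cv2.cvtColor(optics.camera("wrist"),cv2.COLOR_RGB2BGR); cv2.imwrite("pics/w7.png",im)
im=cv2.cvtColor(optics.camera("scene"),cv2.COLOR_RGB2BGR);cv2.imwrite("pics/s7.png",cv2.resize(im[100:250,160:360],None,fx=4,fy=4,interpolation=cv2.INTER_CUBIC))
E
```

```text
time: 7.45
ee_pos: [0.5981, -0.0459, 0.1479]
tcp_rot: [-179.6, -0.2, -67.5]
wrist_force: [0.2, 0.2, 1.5]
opening: 0.0
[ 0.5981 -0.0459  0.1479] [-179.5999   -0.2015  -67.5171] [114.1577  57.3357] [0.1833 0.2098 1.5372] [ -4.3928  10.4924   6.967   86.0266   0.0011 153.1236]
```

View pics/w7.png

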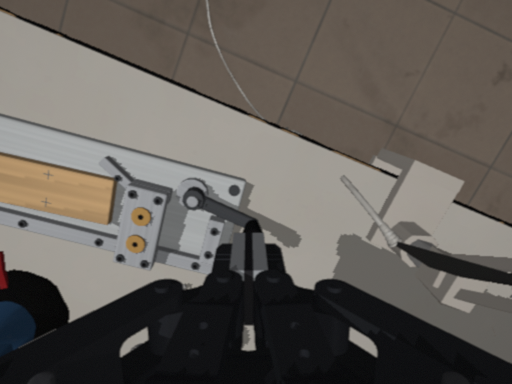

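View pics/s7.png

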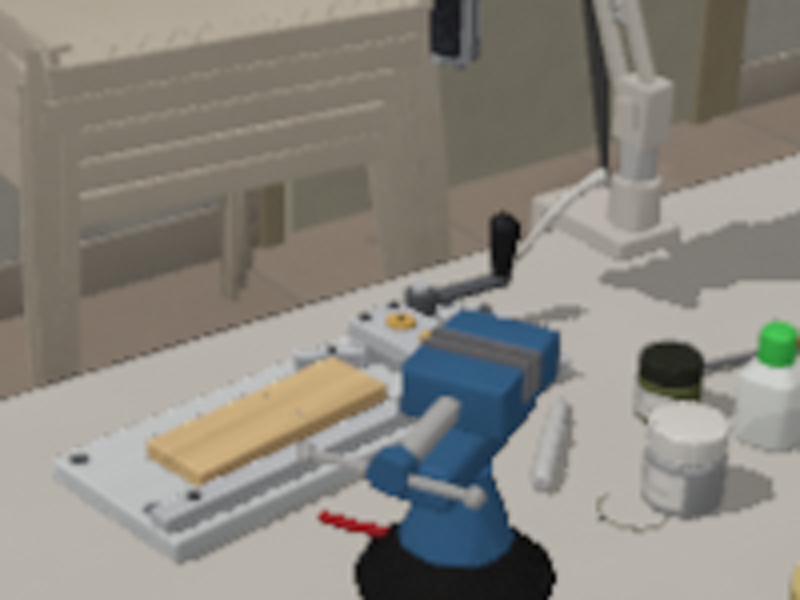

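```bash
python3 - <<'E'
from lev import *
o=bot.get_obs();print(o["ee_pos"],j2w([-52,55]))
toolrows(o["ee_pos"],-67.6,[(o["ee_pos"][:2]+(j2w([-52,55])-o["ee_pos"][:2])*k/8,.148-.028*k/8,-67.6+8.3*k) for k in range(1,9)])
print("then yaw left",6.9+67.6-66.4)
E
```

```text
[ 0.5965 -0.0459  0.1428] [0.5759 0.1187]
[-0.0200,-0.0055,-0.0017,0,0,-0.145,0]
[-0.0400,-0.0109,0.0018,0,0,-0.290,0]
[-0.0600,-0.0164,0.0053,0,0,-0.435,0]
[-0.0800,-0.0218,0.0088,0,0,-0.579,0]
[-0.1000,-0.0273,0.0123,0,0,-0.724,0]
[-0.1201,-0.0327,0.0158,0,0,-0.869,0]
[-0.1401,-0.0382,0.0193,0,0,-1.014,0]
[-0.1601,-0.0436,0.0228,0,0,-1.159,0]
then yaw left 8.099999999999994
```

```bash
python3 -m creep '[[-0.02,-0.0055,0,0,0,-0.145,0],[-0.04,-0.011,0.002,0,0,-0.29,0],[-0.06,-0.0164,0.005,0,0,-0.435,0],[-0.08,-0.0218,0.009,0,0,-0.58,0],[-0.10,-0.0273,0.012,0,0,-0.724,0],[-0.12,-0.0327,0.016,0,0,-0.869,0],[-0.14,-0.0382,0.019,0,0,-1.014,0],[-0.16,-0.0436,0.023,0,0,-1.159,0]]' >/dev/null
python3 -m creep '[[0,0,0.0,0,0,-0.141,0],[0,0,0.0,0,0,-0.141,0],[0,0,0.0,0,0,-0.141,0]]'
python3 - <<'E'
from lev import *
o=bot.get_obs();print(o["ee_pos"],o["tcp_rot"],w2j(o["ee_pos"]),o["wrist_force"],o["q"])
im=cv2.cvtColor(optics.camera("wrist"),cv2.COLOR_RGB2BGR); cv2.imwrite("pics/w8.png",im)
im=cv2.cvtColor(optics.camera("scene"),cv2.COLOR_RGB2BGR);cv2.imwrite("pics/s8.png",cv2.resize(im[100:250,160:360],None,fx=4,fy=4,interpolation=cv2.INTER_CUBIC))
E
```

```text
time: 8.65
ee_pos: [0.5748, 0.1184, 0.1179]
tcp_rot: [180.0, 0.1, 6.7]
wrist_force: [-1.3, -0.4, -0.1]
opening: 0.0001
[0.5748 0.1184 0.1179] [179.9863   0.0952   6.6864] [-51.7572  53.9297] [-1.3085 -0.4191 -0.053 ] [11.6378  9.3519  2.3575 83.1017 -0.0054 94.9513]
```

View pics/w8.png

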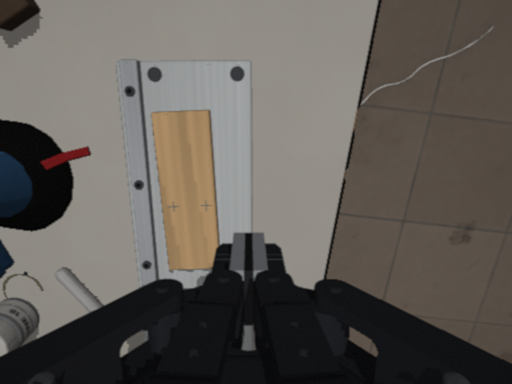

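View pics/s8.png

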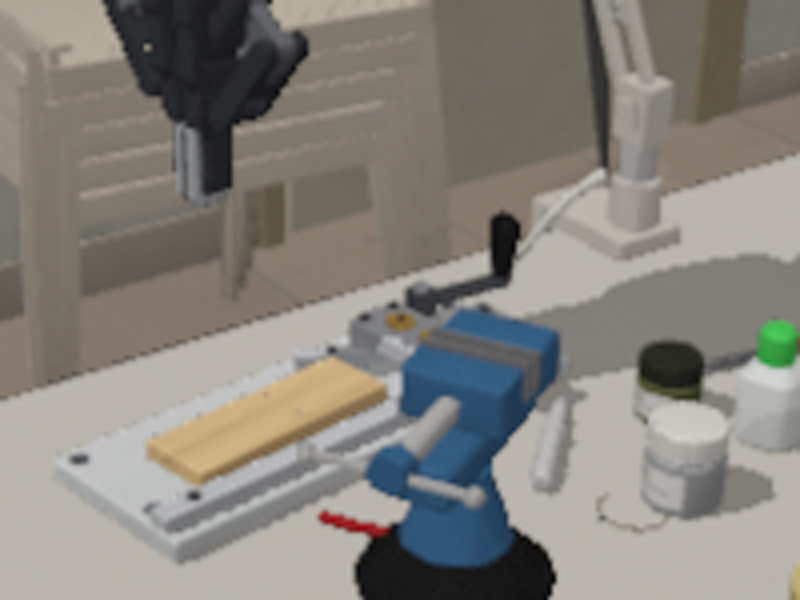

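Next I measure the strip and fence from this view.

```bash
python3 - <<'E'
from lev import *
p,Rt=wristRt(dict(ee_pos=np.array([.5748,.1184,.1179]),tcp_rot=np.array([180,.1,6.69])))
im=cv2.imread("pics/w8.png");h=cv2.cvtColor(im,cv2.COLOR_BGR2HSV)
m=cv2.inRange(h,(8,80,90),(25,255,255));m[:,:140]=0;m[:,240:]=0;m[280:]=0
m=cv2.morphologyEx(m,cv2.MORPH_OPEN,np.ones((3,3)))
c=max(cv2.findContours(m,0,2)[0],key=cv2.contourArea)
b=cv2.boxPoints(cv2.minAreaRect(c));print(b)
W=np.array([onz(p,u,.022,Rt) for u in c[:,0].astype(float)])
J=np.array([w2j(w) for w in W]).astype(np.float32)
print(cv2.minAreaRect(J),cv2.boxPoints(cv2.minAreaRect(J)))
for n,u,z in [("base corner",(251,61),.012),("fence rear",(137,61),.021),("fence mid",(152,200),.021),("baseR",(250,200),.012)]: print(n,w2j(onz(p,u,z,Rt)))
E
```

```text
[[151.5334 112.3116]
 [208.7433 108.3202]
 [219.8067 266.8972]
 [162.5968 270.8886]]
((-52.657066345214844, 9.266556739807129), (118.61971282958984, 39.36468505859375), 2.0489087104797363) [[-112.6327   26.8158]
 [-111.2253  -12.5237]
 [   7.3186   -8.2827]
 [   5.9112   31.0568]]
base corner [-144.523    55.5709]
fence rear [-144.0366  -19.4604]
fence mid [-48.4485 -17.2796]
baseR [-45.4093  54.576 ]
```

```bash
python3 -m creep '[[0,0,0.04,0,0,0,0],[0,0,0.075,0,0,0,0],[0,0,0.095,0,0,0,0],[0,0,0.1,0,0,0,0],[0,0,0.1,0,0,0,0]]'
python3 -m creep '[[0,0,0,0,0,0,0]]'
```

```text
time: 9.25
ee_pos: [0.5751, 0.1182, 0.0186]
tcp_rot: [180.0, 0.1, 6.8]
wrist_force: [0.1, -0.7, 0.5]
opening: -0.0001
time: 9.35
ee_pos: [0.5761, 0.1185, 0.0203]
tcp_rot: [-180.0, -0.1, 6.9]
wrist_force: [0.6, 0.2, 0.9]
opening: 0.0001
```

```bash
python3 -m creep '[[-0.006,0,0.0035,0,0,0,0],[-0.012,0,0.0035,0,0,0,0],[-0.016,0,0.0035,0,0,0,0],[-0.019,0,0.0035,0,0,0,0],[-0.022,0,0.0035,0,0,0,0]]'
for i in 1 2; do python3 -m creep '[[-0.0015,0,0,0,0,0,0],[-0.003,0,0,0,0,0,0]]'; done
```

```text
time: 9.85
ee_pos: [0.5534, 0.1159, 0.0158]
tcp_rot: [-180.0, -0.0, 6.9]
wrist_force: [0.7, 0.2, 0.9]
opening: -0.0004
time: 10.05
ee_pos: [0.5507, 0.1156, 0.0156]
tcp_rot: [-180.0, -0.0, 6.9]
wrist_force: [1.2, 0.1, 1.7]
opening: 0.0002
time: 10.25
ee_pos: [0.5479, 0.1153, 0.0156]
tcp_rot: [-180.0, -0.1, 6.9]
wrist_force: [7.3, 1.1, -0.2]
opening: 0.0002
```

```bash
python3 - <<'E'
from lev import *
o=bot.get_obs();print(o["ee_pos"],w2j(o["ee_pos"]),o["wrist_force"])
im=cv2.cvtColor(optics.camera("wrist"),cv2.COLOR_RGB2BGR); cv2.imwrite("pics/w9.png",im)
E
```

```text
[0.5479 0.1153 0.0156] [-51.9188  26.8744] [ 7.3474  1.123  -0.2147]
```

View pics/w9.png

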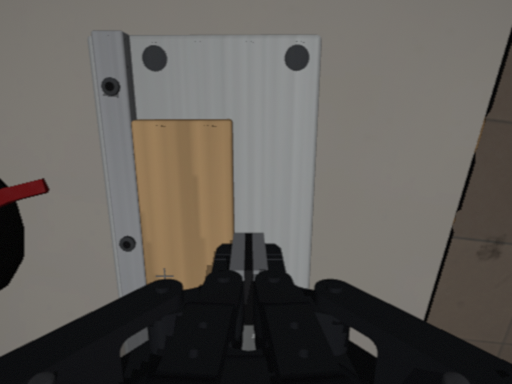

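```bash
python3 -m creep '[[-0.001,0,0,0,0,0,0],[-0.001,0,0,0,0,0,0]]'
python3 - <<'E'
from lev import *
o=bot.get_obs();print(o["ee_pos"],w2j(o["ee_pos"]),o["wrist_force"])
im=cv2.cvtColor(optics.camera("wrist"),cv2.COLOR_RGB2BGR); cv2.imwrite("pics/w10.png",cv2.resize(im[20:320,60:360],None,fx=2,fy=2))
E
```

```text
time: 10.5
ee_pos: [0.548, 0.1153, 0.016]
tcp_rot: [-180.0, -0.2, 6.9]
wrist_force: [7.5, 1.2, 0.6]
opening: -0.0
[0.548  0.1153 0.016 ] [-51.9232  26.9397] [7.5112 1.1787 0.6209]
```

View pics/w10.png

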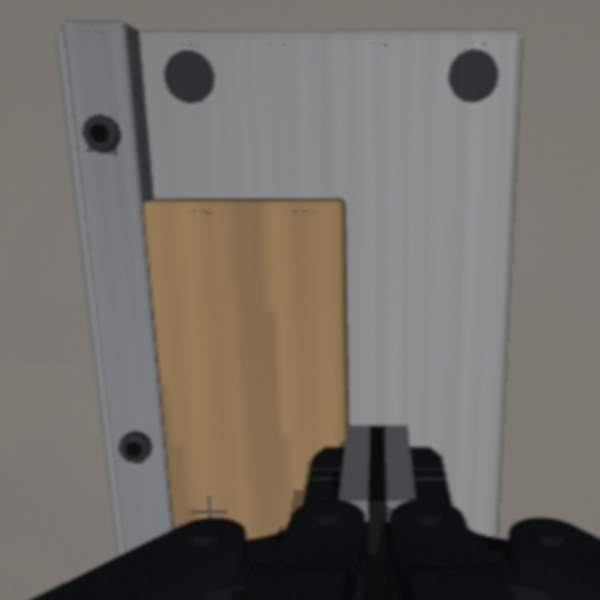

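```bash
python3 - <<'E'
from lev import *
o=bot.get_obs()
x,y=w2j(o["ee_pos"])
toolrows(o["ee_pos"],6.9,[(j2w(j),z,6.9) for j,z in [((x,45),.016),((x,45),.05),((-90,40),.06),((-137,15),.06),((-137,0),.06),((-137,0),.03),((-137,0),.0165)]])
E
```

```text
[0.0181,-0.0000,-0.0001,0,0,-0.000,0]
[0.0181,-0.0000,-0.0341,0,0,-0.000,0]
[0.0131,-0.0381,-0.0441,0,0,-0.000,0]
[-0.0119,-0.0851,-0.0441,0,0,-0.000,0]
[-0.0269,-0.0851,-0.0441,0,0,-0.000,0]
[-0.0269,-0.0851,-0.0141,0,0,-0.000,0]
[-0.0269,-0.0851,-0.0006,0,0,-0.000,0]
```

```bash
python3 -m creep '[[0.018,0,0,0,0,0,0],[0.018,0,-0.034,0,0,0,0],[0.015,-0.038,-0.054,0,0,0,0],[-0.010,-0.075,-0.054,0,0,0,0],[-0.0255,-0.085,-0.054,0,0,0,0],[-0.0255,-0.085,-0.054,0,0,0,0]]'
python3 - <<'E'
from lev import *
o=bot.get_obs();print(o["ee_pos"],o["tcp_rot"],w2j(o["ee_pos"]),o["wrist_force"],o["q"])
im=cv2.cvtColor(optics.camera("wrist"),cv2.COLOR_RGB2BGR); cv2.imwrite("pics/w11.png",im)
im=cv2.cvtColor(optics.camera("scene"),cv2.COLOR_RGB2BGR);cv2.imwrite("pics/s11.png",cv2.resize(im[100:250,160:360],None,fx=4,fy=4,interpolation=cv2.INTER_CUBIC))
E
```

```text
time: 11.15
ee_pos: [0.5089, 0.1976, 0.0692]
tcp_rot: [180.0, 0.1, 7.1]
wrist_force: [0.8, 0.1, 0.3]
opening: 0.0001
[0.5089 0.1976 0.0692] [179.9994   0.0879   7.0628] [-138.3244   -1.9537] [0.8336 0.1398 0.3069] [ 21.2069   4.4739  -8.386   77.2254   0.0209 104.1441]
```

View pics/w11.png

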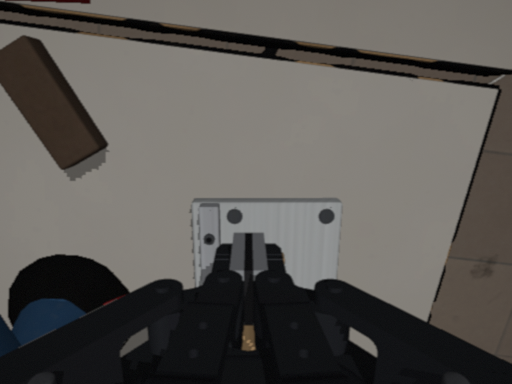

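View pics/s11.png

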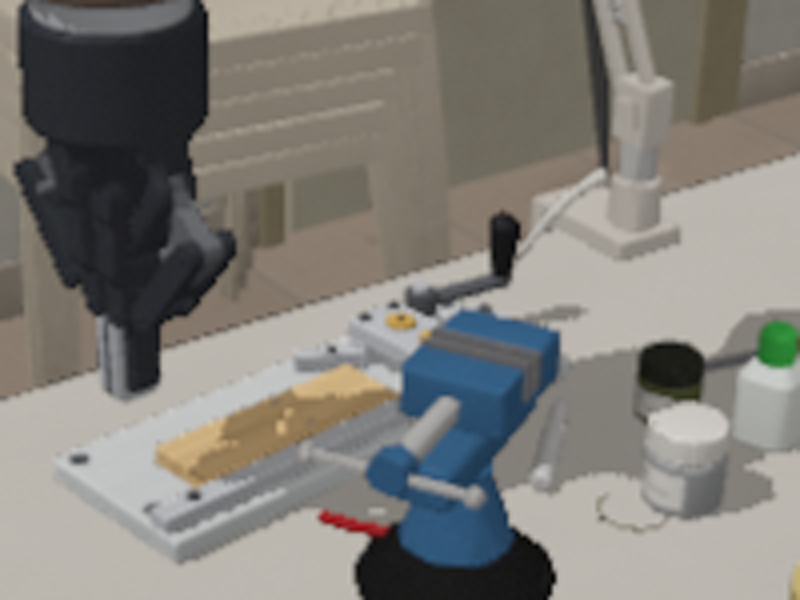

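```bash
python3 -m creep '[[0.005,0,0.02,0,0,0,0],[0.005,0,0.04,0,0,0,0],[0.005,0,0.05,0,0,0,0],[0.005,0,0.053,0,0,0,0],[0.005,0,0.053,0,0,0,0]]'
python3 -m creep '[[0,0.006,0,0,0,0,0],[0,0.012,0,0,0,0,0],[0,0.017,0,0,0,0,0],[0,0.022,0,0,0,0,0]]'
python3 - <<'E'
from lev import *
o=bot.get_obs();print(o["ee_pos"],o["tcp_rot"],w2j(o["ee_pos"]),o["wrist_force"])
im=cv2.cvtColor(optics.camera("scene"),cv2.COLOR_RGB2BGR);cv2.imwrite("pics/s12.png",cv2.resize(im[100:250,160:360],None,fx=4,fy=4,interpolation=cv2.INTER_CUBIC))
E
```

```text
time: 11.75
ee_pos: [0.5161, 0.1966, 0.0163]
tcp_rot: [180.0, 0.0, 6.9]
wrist_force: [-0.4, 0.5, -0.0]
opening: 0.0001
time: 12.15
ee_pos: [0.519, 0.1748, 0.017]
tcp_rot: [-180.0, -0.1, 6.9]
wrist_force: [0.6, 1.4, 1.8]
opening: 0.0001
[0.519  0.1748 0.017 ] [-179.9649   -0.0595    6.9055] [-114.5353    5.3196] [0.5583 1.3658 1.7827]
```

View pics/s12.png

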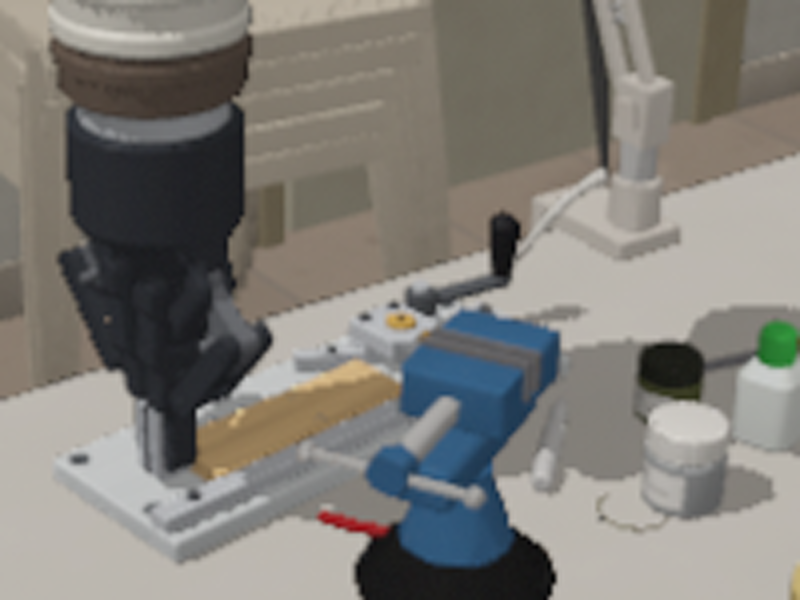

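```bash
python3 -m creep '[[-0.0005,0.006,0,0,0,0,0],[-0.001,0.012,0,0,0,0,0],[-0.0015,0.018,0,0,0,0,0],[-0.002,0.024,0,0,0,0,0],[-0.0025,0.03,0,0,0,0,0],[-0.0025,0.035,0,0,0,0,0]]'
python3 - <<'E'
from lev import *
o=bot.get_obs();print(o["ee_pos"],o["tcp_rot"],w2j(o["ee_pos"]),o["wrist_force"])
im=cv2.cvtColor(optics.camera("wrist"),cv2.COLOR_RGB2BGR); cv2.imwrite("pics/w13.png",im)
im=cv2.cvtColor(optics.camera("top"),cv2.COLOR_RGB2BGR);cv2.imwrite("pics/t13.png",cv2.resize(im[120:250,170:340],None,fx=4.6,fy=4.6,interpolation=cv2.INTER_CUBIC))
im=cv2.cvtColor(optics.camera("scene"),cv2.COLOR_RGB2BGR);cv2.imwrite("pics/s13.png",cv2.resize(im[100:250,160:360],None,fx=4,fy=4,interpolation=cv2.INTER_CUBIC))
E
```

```text
time: 12.8
ee_pos: [0.5202, 0.1394, 0.0163]
tcp_rot: [180.0, 0.0, 6.9]
wrist_force: [1.3, 1.4, 0.7]
opening: 0.0001
[0.5202 0.1394 0.0163] [179.9913   0.0213   6.9021] [-79.2356   2.2433] [1.2549 1.4185 0.7083]
```

View pics/s13.png

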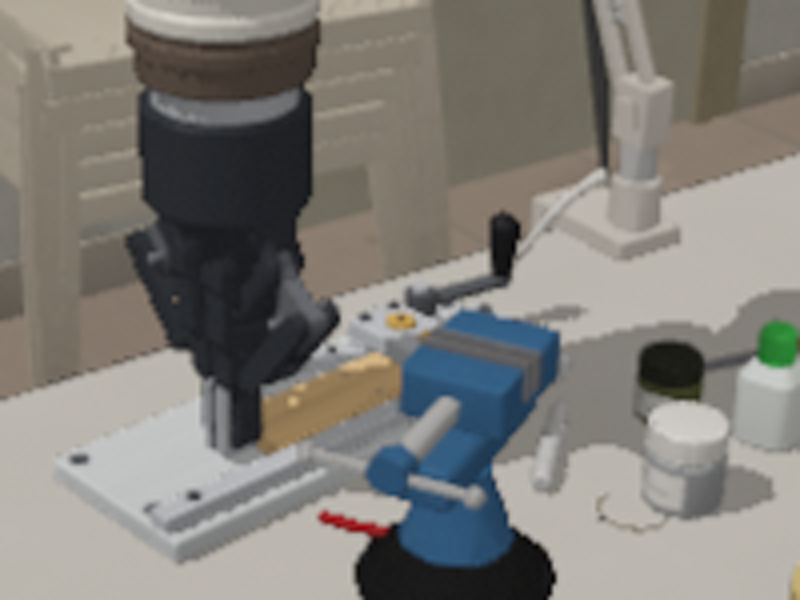

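View pics/t13.png

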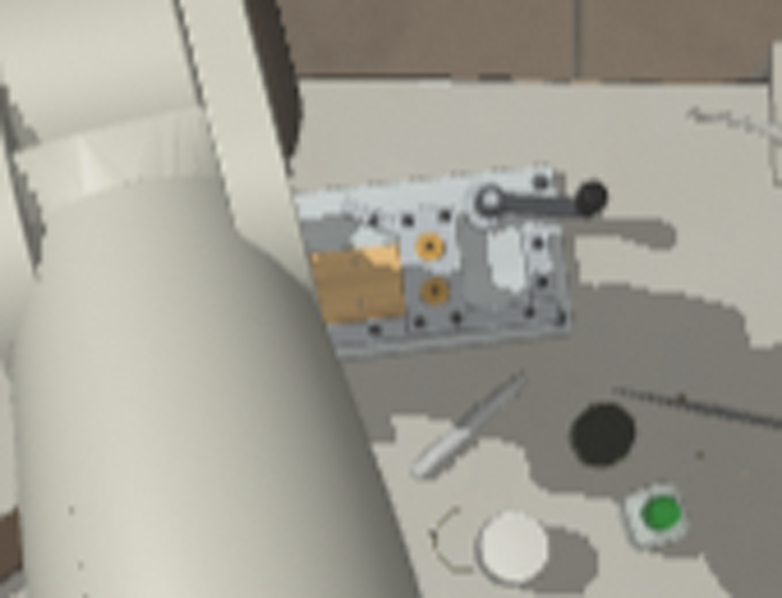

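```bash
python3 -m creep '[[0,0.006,0,0,0,0,0],[0,0.012,0,0,0,0,0],[0,0.018,0,0,0,0,0],[0,0.024,0,0,0,0,0],[0,0.028,0,0,0,0,0],[0,0.030,0,0,0,0,0]]'
for i in 1 2 3; do python3 -m creep '[[0,0.0015,0,0,0,0,0],[0,0.003,0,0,0,0,0]]'; done | grep -v -e open -e rot
```

```text
time: 13.55
ee_pos: [0.524, 0.1098, 0.0164]
tcp_rot: [-180.0, 0.0, 6.9]
wrist_force: [0.6, -0.7, 0.8]
opening: 0.0001
time: 13.75
ee_pos: [0.5243, 0.1073, 0.0164]
wrist_force: [0.6, 0.7, -0.3]
time: 13.95
ee_pos: [0.5247, 0.1044, 0.0164]
wrist_force: [0.6, 0.6, -0.9]
time: 14.15
ee_pos: [0.525, 0.1013, 0.0164]
wrist_force: [-0.6, 0.5, 0.4]
```

```bash
for i in 1 2 3; do python3 -m creep '[[0,0.001,0,0,0,0,0],[0,0.002,0,0,0,0,0]]'; done | grep -v -e open -e rot
python3 - <<'E'
from lev import *
o=bot.get_obs();print(w2j(o["ee_pos"]))
im=cv2.cvtColor(optics.camera("wrist"),cv2.COLOR_RGB2BGR); cv2.imwrite("pics/w14.png",im)
im=cv2.cvtColor(optics.camera("top"),cv2.COLOR_RGB2BGR);cv2.imwrite("pics/t14.png",cv2.resize(im[120:250,170:340],None,fx=4.6,fy=4.6,interpolation=cv2.INTER_CUBIC))
E
```

```text
time: 14.35
ee_pos: [0.5251, 0.1002, 0.0164]
wrist_force: [-1.1, 9.5, 0.2]
time: 14.55
ee_pos: [0.5252, 0.1, 0.0165]
wrist_force: [-2.8, 18.8, -0.2]
time: 14.75
ee_pos: [0.5253, 0.0998, 0.0166]
wrist_force: [-3.3, 28.7, 1.0]
[-39.2479   2.5166]
```

View pics/t14.png

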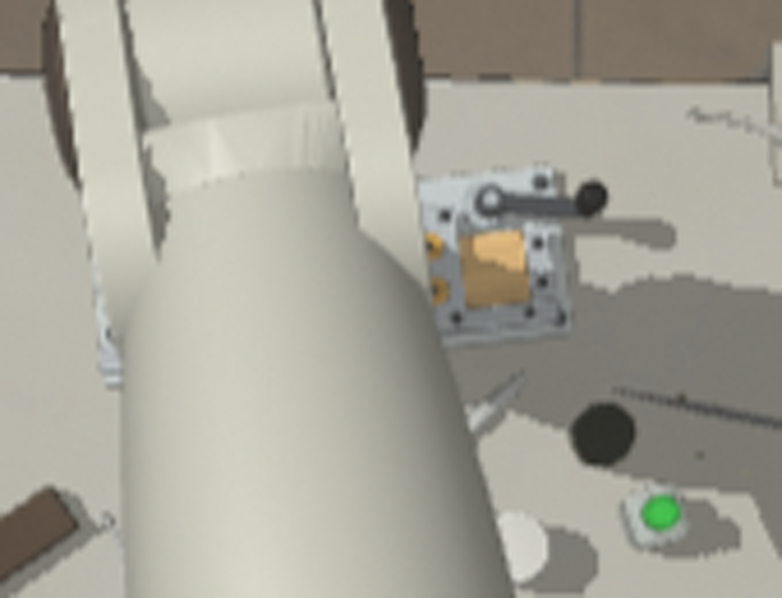

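```bash
python3 -m creep '[[0,-0.015,0,0,0,0,0],[0,-0.02,-0.03,0,0,0,0],[0,-0.02,-0.08,0,0,0,0],[0,-0.02,-0.1,0,0,0,0],[0,-0.02,-0.1,0,0,0,0]]'
python3 - <<'E'
from lev import *
o=bot.get_obs();print(o["ee_pos"],o["tcp_rot"])
P=o["ee_pos"];T=j2w([133.2,-2.7]);print(T)
toolrows(P,6.9,[(P[:2]+(T-P[:2])*k/8,.12,6.9-8.3*k) for k in range(1,9)])
im=cv2.cvtColor(optics.camera("wrist"),cv2.COLOR_RGB2BGR); cv2.imwrite("pics/w15.png",im)
E
```

```text
time: 15.35
ee_pos: [0.5251, 0.1157, 0.1202]
tcp_rot: [180.0, -0.3, 6.9]
wrist_force: [0.5, 0.9, -0.5]
opening: -0.0001
[0.5251 0.1157 0.1202] [179.9975  -0.3375   6.9155]
[ 0.5408 -0.0721]
[-0.0009,0.0235,0.0002,0,0,0.145,0]
[-0.0017,0.0471,0.0002,0,0,0.290,0]
[-0.0026,0.0706,0.0002,0,0,0.435,0]
[-0.0035,0.0942,0.0002,0,0,0.579,0]
[-0.0043,0.1177,0.0002,0,0,0.724,0]
[-0.0052,0.1412,0.0002,0,0,0.869,0]
[-0.0061,0.1648,0.0002,0,0,1.014,0]
[-0.0069,0.1883,0.0002,0,0,1.159,0]
```

View pics/w15.png

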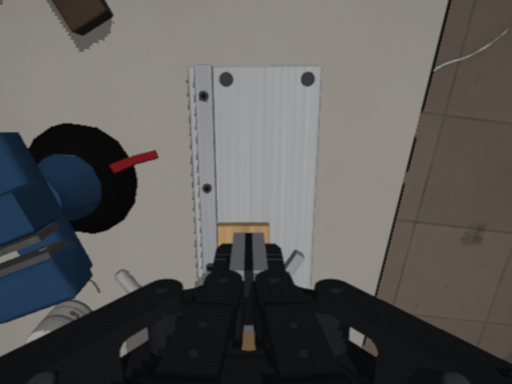

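```bash
python3 -m creep '[[-0.001,0.0235,0,0,0,0.145,0],[-0.002,0.047,0,0,0,0.29,0],[-0.003,0.0706,0,0,0,0.435,0],[-0.0035,0.0942,0,0,0,0.579,0],[-0.0043,0.1177,0,0,0,0.724,0],[-0.0052,0.1412,0,0,0,0.869,0],[-0.0061,0.1648,0,0,0,1.014,0],[-0.007,0.1883,0,0,0,1.159,0]]' >/dev/null
python3 -m creep '[[0,0,0,0,0,0.141,0],[0,0,0,0,0,0.141,0]]'
python3 - <<'E'
from lev import *
o=bot.get_obs();print(w2j(o["ee_pos"]),o["q"])
im=cv2.cvtColor(optics.camera("wrist"),cv2.COLOR_RGB2BGR); cv2.imwrite("pics/w16.png",im)
im=cv2.cvtColor(optics.camera("scene"),cv2.COLOR_RGB2BGR);cv2.imwrite("pics/s16.png",cv2.resize(im[100:250,160:360],None,fx=4,fy=4,interpolation=cv2.INTER_CUBIC))
E
```

```text
time: 16.4
ee_pos: [0.5383, -0.0731, 0.1146]
tcp_rot: [179.9, 0.1, -67.8]
wrist_force: [0.4, 0.2, 0.5]
opening: -0.0001
[133.9334  -5.3246] [ -7.7253   3.4827  -4.4059  82.2608  -0.0159 150.0435]
```

View pics/w16.png

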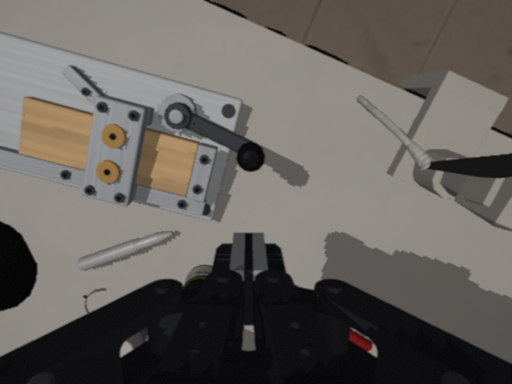

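View pics/s16.png

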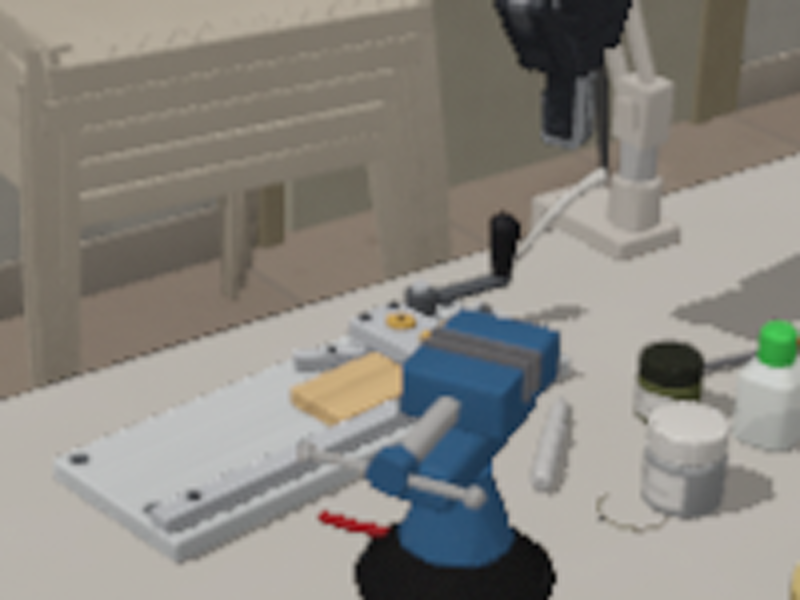

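```bash
python3 - <<'E'
from lev import *
p,Rt=wristRt(dict(ee_pos=np.array([.5383,-.0731,.1146]),tcp_rot=np.array([179.9,.1,-67.8])))
k=w2j(onz(p,(251,155),.066,Rt));h=w2j(onz(p,(177,116),.039,Rt));print("knob",k,"hub",h,"a",np.arctan2(k[0]-74,k[1]-35.5),np.arctan2(*(k-h)))
print("pot edge",onz(p,(200,270),.040,Rt))
for n,u,z in [("stripF-",(189,195),.022),("stripF+",(198,147),.022),("stop top edge",(196,170),.025),("rear-",(19,155),.022),("rear+",(28,98),.022)]: print(n,w2j(onz(p,u,z,Rt)))
o=bot.get_obs();print(o["ee_pos"])
sweep(o["ee_pos"],-67.75,[1.75],-1,30,0,1.3,.042)
sweep(o["ee_pos"],-67.75,np.arange(1.75,.9,-.12),-1,19.5,0,1.3,.042)
E
```

```text
knob [124.3974  29.5929] hub [74.6838 36.7173] a 1.6874746325028382 1.7131359129504085
pot edge [ 0.4785 -0.0589  0.04  ]
stripF- [ 91.3872 -17.1439]
stripF+ [89.8742 18.1927]
stop top edge [92.4424  2.7814]
rear- [-28.9135 -20.0118]
rear+ [-26.4481  20.2528]
[ 0.5385 -0.0723  0.1152]
[0.0006,-0.0023,0.0732,0,0,-0.003,0]
[0.0006,-0.0128,0.0732,0,0,-0.003,0]
[0.0030,-0.0185,0.0732,0,0,-0.003,0]
[0.0046,-0.0245,0.0732,0,0,-0.003,0]
[0.0055,-0.0307,0.0732,0,0,-0.003,0]
[0.0063,-0.0370,0.0732,0,0,-0.033,0]
[0.0080,-0.0434,0.0732,0,0,-0.153,0]
[0.0090,-0.0500,0.0732,0,0,-0.273,0]
[0.0092,-0.0566,0.0732,0,0,-0.393,0]
```

```bash
python3 -m creep '[[0,-0.002,0.03,0,0,0,0],[0,-0.002,0.06,0,0,0,0],[0,-0.002,0.072,0,0,0,0],[0,-0.002,0.072,0,0,0,0]]'
python3 -m creep '[[0.001,-0.009,0,0,0,0,0],[0.0025,-0.0165,0,0,0,0,0],[0.004,-0.0225,0,0,0,0,0],[0.005,-0.0287,0,0,0,0,0],[0.006,-0.035,0,0,0,-0.033,0],[0.0075,-0.0414,0,0,0,-0.153,0],[0.0085,-0.048,0,0,0,-0.273,0],[0.009,-0.0546,0,0,0,-0.393,0]]'
python3 - <<'E'
from lev import *
o=bot.get_obs();print(o["ee_pos"],w2j(o["ee_pos"]),o["wrist_force"],o["tcp_rot"],o["q"])
im=cv2.cvtColor(optics.camera("wrist"),cv2.COLOR_RGB2BGR); cv2.imwrite("pics/w17.png",im)
im=cv2.cvtColor(optics.camera("scene"),cv2.COLOR_RGB2BGR);cv2.imwrite("pics/s17.png",cv2.resize(im[100:250,160:360],None,fx=4,fy=4,interpolation=cv2.INTER_CUBIC))
yaw=-67.75+np.degrees(.393)
sweep(o["ee_pos"],yaw,np.arange(.91,.0,-.12),-1,19.5,0,1.3,.042)
E
```

```text
time: 16.9
ee_pos: [0.5396, -0.0712, 0.0425]
tcp_rot: [179.8, 0.1, -67.4]
wrist_force: [-0.6, -0.2, -1.5]
opening: -0.0003
time: 17.7
ee_pos: [0.5954, -0.0589, 0.0445]
tcp_rot: [-180.0, 0.0, -44.7]
wrist_force: [-1.5, 0.0, 0.9]
opening: 0.0001
[ 0.5954 -0.0589  0.0445] [126.7418  53.1056] [-1.4633  0.0294  0.942 ] [-179.9814    0.012   -44.666 ] [ -5.6639  12.012   -2.729   75.2566   0.0221 129.0021]
[-0.0004,0.0010,0.0025,0,0,0.000,0]
[0.0015,-0.0053,0.0025,0,0,-0.120,0]
[0.0027,-0.0119,0.0025,0,0,-0.240,0]
[0.0031,-0.0185,0.0025,0,0,-0.360,0]
[0.0027,-0.0252,0.0025,0,0,-0.480,0]
[0.0015,-0.0317,0.0025,0,0,-0.600,0]
[-0.0005,-0.0381,0.0025,0,0,-0.720,0]
[-0.0032,-0.0442,0.0025,0,0,-0.840,0]
```

View pics/w17.png

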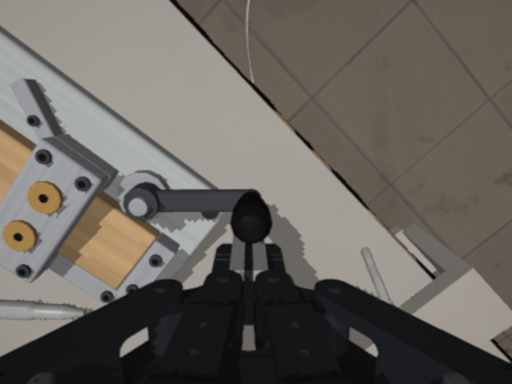

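View pics/s17.png

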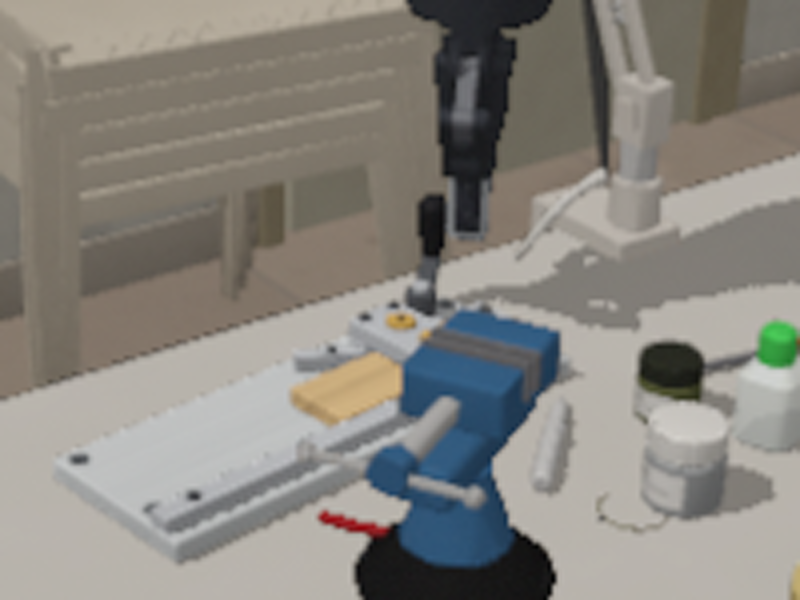

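```bash
python3 -m creep '[[0.0015,-0.0053,0.0015,0,0,-0.12,0],[0.0027,-0.0119,0.0015,0,0,-0.24,0],[0.0031,-0.0185,0.0015,0,0,-0.36,0],[0.0027,-0.0252,0.0015,0,0,-0.48,0],[0.0015,-0.0317,0.0015,0,0,-0.6,0],[-0.0005,-0.0381,0.0015,0,0,-0.72,0],[-0.0032,-0.0442,0.0015,0,0,-0.84,0]]'
python3 - <<'E'
from lev import *
o=bot.get_obs();print(o["ee_pos"],w2j(o["ee_pos"]),o["wrist_force"],o["tcp_rot"],o["q"])
im=cv2.cvtColor(optics.camera("wrist"),cv2.COLOR_RGB2BGR); cv2.imwrite("pics/w18.png",im)
sweep(bot.get_obs()["ee_pos"],-45.2+np.degrees(.84),np.arange(.07,-.3,-.04),-1,19.5,0,1.3,.043)
E
```

```text
time: 18.5
ee_pos: [0.6242, -0.0264, 0.0429]
tcp_rot: [179.9, -0.0, 3.1]
wrist_force: [0.8, -5.6, -0.6]
opening: 0.0
[ 0.6242 -0.0264  0.0429] [97.9138 85.5094] [ 0.7713 -5.565  -0.594 ] [179.908   -0.0149   3.1457] [-2.3838 15.5709  1.3485 75.754  -0.0901 84.4705]
[0.0002,0.0002,-0.0001,0,0,0.001,0]
[0.0009,-0.0019,-0.0001,0,0,-0.039,0]
[0.0014,-0.0040,-0.0001,0,0,-0.069,0]
[0.0012,-0.0061,-0.0001,0,0,-0.069,0]
[0.0009,-0.0081,-0.0001,0,0,-0.069,0]
[0.0005,-0.0102,-0.0001,0,0,-0.069,0]
[0.0001,-0.0122,-0.0001,0,0,-0.069,0]
[-0.0005,-0.0142,-0.0001,0,0,-0.069,0]
[-0.0011,-0.0162,-0.0001,0,0,-0.069,0]
[-0.0018,-0.0182,-0.0001,0,0,-0.069,0]
```

View pics/w18.png

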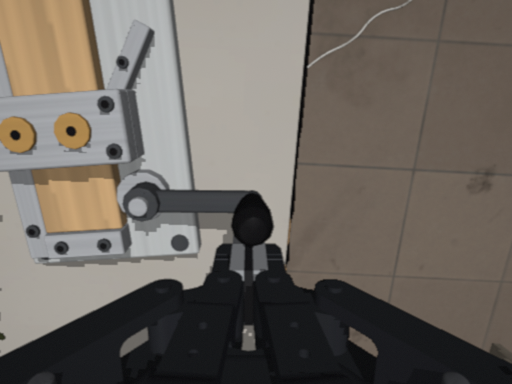

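Almost shut, with the bite force at about 5 N. I'll press on in small steps to the end of travel.

```bash
python3 -m creep '[[0.0009,-0.002,0,0,0,-0.039,0],[0.0013,-0.004,0,0,0,-0.069,0],[0.0013,-0.004,0,0,0,-0.069,0]]'
for i in 1 2 3; do python3 -m creep '[[0,-0.001,0,0,0,0,0],[0,-0.002,0,0,0,0,0]]'; done | grep -v -e open -e rot
```

```text
time: 18.85
ee_pos: [0.6252, -0.0222, 0.0429]
tcp_rot: [179.9, -0.0, 6.9]
wrist_force: [1.3, -6.3, 0.0]
opening: -0.0004
time: 19.05
ee_pos: [0.6251, -0.0218, 0.043]
wrist_force: [3.0, -16.6, -0.5]
time: 19.25
ee_pos: [0.6251, -0.0215, 0.0431]
wrist_force: [4.0, -24.7, -1.9]
time: 19.45
ee_pos: [0.625, -0.0211, 0.0431]
wrist_force: [5.4, -31.8, -1.8]
```

```bash
python3 -m creep '[[0,0.015,0,0,0,0,0],[0,0.03,0,0,0,0,0],[0,0.03,-0.04,0,0,0,0],[-0.02,0.03,-0.08,0,0,0,0],[-0.05,0.05,-0.12,0,0,0,0],[-0.09,0.06,-0.16,0,0,0,0],[-0.12,0.06,-0.20,0,0,0,0],[-0.12,0.06,-0.20,0,0,0,0]]'
python3 - <<'E'
from lev import *
o=bot.get_obs();print(o["ee_pos"],o["tcp_rot"],o["wrist_force"])
im=cv2.cvtColor(optics.camera("wrist"),cv2.COLOR_RGB2BGR); cv2.imwrite("pics/w19.png",im)
im=cv2.cvtColor(optics.camera("scene"),cv2.COLOR_RGB2BGR);cv2.imwrite("pics/s19.png",cv2.resize(im[100:250,160:360],None,fx=4,fy=4,interpolation=cv2.INTER_CUBIC))
E
```

```text
time: 20.25
ee_pos: [0.5112, -0.0907, 0.2485]
tcp_rot: [179.9, -0.4, 6.9]
wrist_force: [0.6, 0.6, 0.9]
opening: -0.0003
[ 0.5112 -0.0907  0.2485] [179.9338  -0.3784   6.8871] [0.6104 0.6296 0.8904]
```

View pics/w19.png

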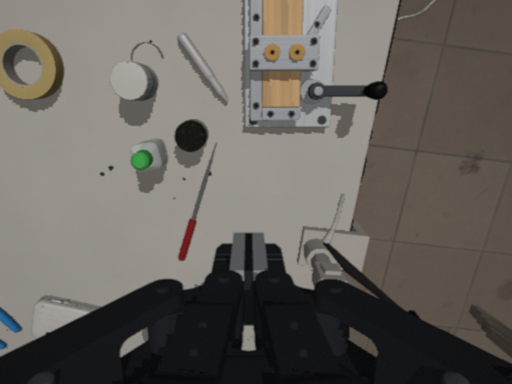

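View pics/s19.png

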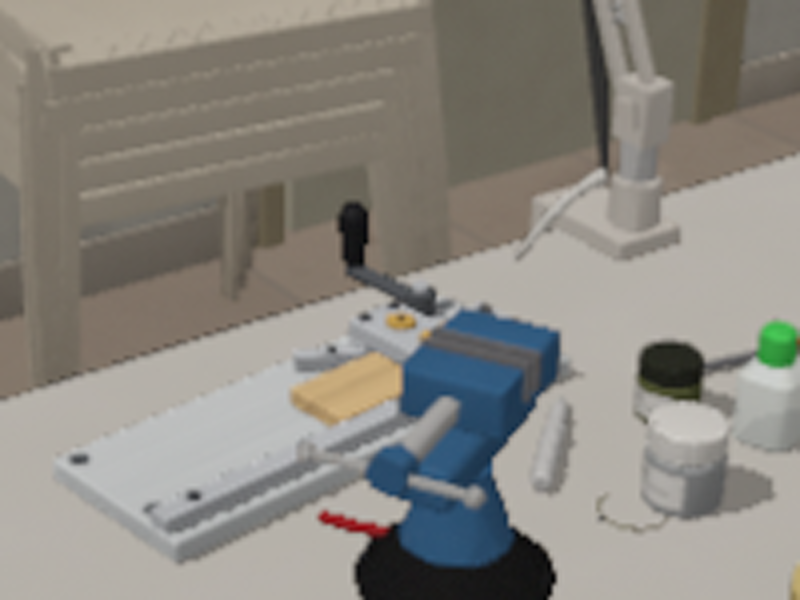

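```bash
python3 - <<'E'
from lev import *
p,Rt=wristRt(dict(ee_pos=np.array([.5112,-.0907,.2485]),tcp_rot=np.array([179.93,-.38,6.89])))
k=w2j(onz(p,(376,90.5),.066,Rt));h=w2j(onz(p,(316,91),.039,Rt));print("knob",k,"hub",h,"a",np.arctan2(*(k-h)),np.arctan2(k[0]-74,k[1]-35.5))
for n,u,z in [("stripF-",(263,107),.022),("stripF+",(300,107),.022)]: print(n,w2j(onz(p,u,z,Rt)))
im=cv2.imread("pics/w19.png")[0:150,200:420];cv2.imwrite("pics/w19z.png",cv2.resize(im,None,fx=3.6,fy=3.6,interpolation=cv2.INTER_CUBIC))
t=cv2.cvtColor(optics.camera("top"),cv2.COLOR_RGB2BGR);cv2.imwrite("pics/t19.png",t)
E
```

```text
knob [73.8333 83.3169] hub [73.8637 33.7274] a -0.0006124597649717965 -0.0034865470376711097
stripF- [ 89.6968 -17.769 ]
stripF+ [89.7464 21.1052]
```

View pics/w19z.png

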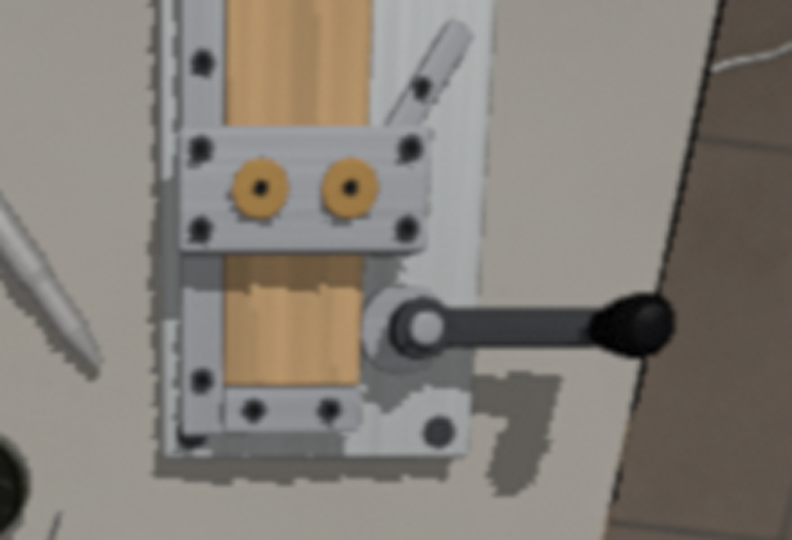

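View pics/t19.png

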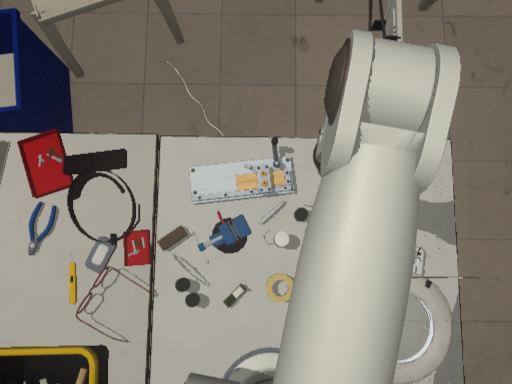

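The lever reads 0.00 rad and its disc sits on the strip. The strip lies against the fence with its front end on the stop, and the bystanders look unmoved. I'm handing it in.

```bash
python3 - <<'E'
from workcell import bot
print(bot.get_obs()["wrist_force"],bot.get_obs()["time"]); print(bot.job_done())
E
```

```text
[-0.26401585  0.73642385 -0.55466136] 20.4
the job is handed in; nothing more can be done
None
```

The strip is clamped against the stop and fence with the lever fully shut. I handed the job in at about 20 s, and no verdict was reported.

**What I did**, all with shut fingertips and in the order asked:
1. I swung the lever open until it met its end stop, pressing with about 40 N.
2. I pushed the strip flat against the fence, then under the bridge until it met the stop at about 29 N.
3. I swung the lever shut until it met its other stop, at about 32 N, then backed the arm clear.

**Last checks:**
- **Lever:** it measures 0.00 rad, with its disc against the strip.
- **Strip:** its front end is at jig x 89.7 mm against the stop's 90 mm, and it lies flat along the fence.
- **Robot and bystanders:** the wrist force is about zero, so the robot touches nothing. The bystanders visible in the last top picture are where they were; the arm hid some of the right side there, but the last wrist picture showed the pot, bottle and file in place.

**What disagreed:**
- With the lever open, the camera read 1.69 to 1.71 rad rather than 1.75. That is within the camera error, and the lever was pressed firmly against its end stop.
- The strip's sides measured about 1 to 2 mm off across the jig, which is within the calibration error.

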